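# Rack the wet signs and right the ink bottles

## Robot

A 6-joint arm with a two-finger parallel gripper is mounted at the origin on the work surface. World frame = base frame: x ahead of the robot, y to its left, z up, the work surface at z = 0. Lengths are in mm, angles in rad, forces in N, time in s.
With the tool pointing down it reaches from about 325 to 775 mm from the base axis. Payload 5.5 kg.
Tool frame: the origin (TCP) lies at the very end of the fingers, on their centre line; the grasp point (between the pads) lies 19 mm behind it (r.grasp_offset is the distance from the TCP to the grasp point, in mm); z points along the fingers, y is the line along which they close (so a half turn about z gives the same grasp; the last joint's range is limited). The gripper opens to 85 mm and grips with 20 to 120 N. Pads are 22 mm wide; open, the fingers measure 114 mm over their backs; the gripper's body (76 mm by 85 mm) begins 54 mm behind the grasp point. The pads swing forward as they close: fully open they stand 13 mm farther back than shut.
Start: joints at [1.206, 0.091, 1.231, -0, 1.82, -0.057], TCP at [181.782, 571.814, 231.275] pointing down, gripper open.
Joint ranges: [-2.87, 2.87], [-0.86, 2.18], [0.17, 2.46], [-1.51, 4.65], [0.06, 2.69], [-2.65, 2.65]. Speed limits (rad/s): [2.57, 2.57, 3.01, 3.14, 3.14, 3.14].

## Interface

Orientations are given as a unit quaternion [w, x, y, z].
In Python, from rig import r gives the robot as it stands.
- The arm moves only by the tool send_rows, never from a script. Its argument "commands" is a list of rows, each a list of 7 numbers: the shift along the world's x, y, z scaled (see below), then the turn, a rotation vector about the world's x, y, z scaled (see below), then the finger opening in mm, from 0 to 85.4. A call has 1 to 12 rows; each row is the pose to reach, as a shift and turn from the pose commanded when the call began, turning the shorter way round; what a row does not reach only later rows make up. The controller multiplies each number of a shift by 300 mm and each number of a turn by 180 degrees. A row lasts 1/10 s, in which the tool goes at most 50 mm and 8.59 degrees, less where a joint would pass 70% of its speed; a pose out of reach is approached as far as the arm can. A call with a number of a shift or a turn outside -1 to 1 is refused whole. A call with a gripper value outside its range is refused whole. The fingers move at their own pace and stop on an object; "newtons" is the grip in N (left out, the last holds). Time passes only in rows, so rows that repeat a pose let the fingers close. It gives the time, the measured TCP pose, the force, the opening and the grip force at its end, in the units of the state.
- r.observe(): the state, without advancing time (a new reading comes with each control period).
- r.grab_frame(name): name is "scene" or "top" or "wrist"; returns a dict with "image" (480x640x3 uint8, red, green, blue), "fx", "fy", "cx", "cy" (pixels), "eye" and "orientation" of the camera in the world. Camera axes: x right, y up, looking along -z (the intrinsics and any distortion apply to the point x, -y, -z); pixel columns grow to the right and rows downward; lengths in mm; the calibration is good to about 2 mm. A picture is of the moment at which its call begins. There is no depth.
- r.hand_in(): hands the job in; it is judged then, once.
Trained networks look in a picture, given as the dict that the camera call returned (one of the last four; its "shot" number tells which), for a name from the list of things; names that differ only in an ending like _2 or _b are one class to them, and where a whole thing is asked for, a point or a joint stands for the part that bears it (a point fixed in the world has none). Each returns a list of dicts, best first, with "confidence" (0 to 1); they miss things now and then, are a little off and sometimes report something else, mostly with a low value. They report only what shows in the picture. A call takes as long as a camera call.
- r.masks_of(picture, label): "mask" (480x640 bool, what is visible of it) and "at" ([column, row] in pixels, amid what is visible of it).
The state is a dict: "time": time; "joint_positions": joint angles; "qd": joint speeds; "effort": joint torques, N m; "tcp_pos": TCP position; "ee_rot": TCP orientation; "force": force on the tool from outside, world axes, zero at the start; "wrist_torque": the same for the moment, N m; "finger_gap": opening from 0.0 (shut) to 1.0 (fully open); "finger_force": force on a finger pad.
Only numpy, scipy, OpenCV 4.12 (cv2) and the standard library are available. Lean on these libraries where they do the work, as an engineer would, in place of code of your own. Each camera call takes 0.05 s, during which the arm holds its last target. There are 200 camera calls.

## Task

Clear the sign bench after a print run: stand every sign plate upright on a short edge, one to a slot, centred and fully down in the drying rack with its printed face towards the yellow blower, and stand the two tipped ink bottles upright in free places in the ink lane without knocking over the bottles already there. When all the signs are racked, press the green button on the blower all the way down to start it, and let go. Leave the tape, knife and squeegee where they are.

Things in the scene. Friction and masses are not known exactly. Their poses are not given: they have to be found in the camera images.
- sign1: sign plate of rigid foam board, 110 x 50 x 12 mm, 70 g; printed face blue with a white arrow, back plain white. It starts flat on the bench, printed face up or down. Origin at its centre; x along the 110 mm length, y along the 50 mm width, z out of the printed face. May be absent.
- sign2: sign plate of rigid foam board, 110 x 50 x 12 mm, 70 g; printed face red with a white disc, back plain white. It starts flat on the bench, printed face up or down. Origin at its centre; x along the 110 mm length, y along the 50 mm width, z out of the printed face. May be absent.
- sign3: sign plate of rigid foam board, 110 x 50 x 12 mm, 70 g; printed face green with a white cross, back plain white. It starts flat on the bench, printed face up or down. Origin at its centre; x along the 110 mm length, y along the 50 mm width, z out of the printed face. May be absent.
- sign4: sign plate of rigid foam board, 110 x 50 x 12 mm, 70 g; printed face yellow with black stripes, back plain white. It starts flat on the bench, printed face up or down. Origin at its centre; x along the 110 mm length, y along the 50 mm width, z out of the printed face. May be absent.
- sign5: sign plate of rigid foam board, 110 x 50 x 12 mm, 70 g; printed face orange with a white bar, back plain white. It starts flat on the bench, printed face up or down. Origin at its centre; x along the 110 mm length, y along the 50 mm width, z out of the printed face. May be absent.
- rack: fixed drying rack: 7 round-topped grey dividers (18 mm thick, tops 54 mm above bench) leave six slots at y = -85, -51, -17, 17, 51, 85 mm, 16 mm wide, 58 mm long in x between side rails 54 mm high, floors 10 mm above bench. Origin on the bench under the slots' middle. Yellow blower (80 x 60 mm, 85 mm high) at the +y end, centred at y = 180 mm. A seated sign's centre is 65 mm above bench.
- outlet (a point): middle of the blower's louvred outlet, on the blower side that faces the slots
- start_top (a point): top centre of the round green start button (28 mm across) on top of the blower
- start (a joint): travel of the start button: 0 released, 0.006 m fully down; springs back; 5 N
- lane: fixed ink lane: black tray 350 x 64 mm with two blue rails along its x (54 mm apart inside, tops 14 mm above the bench), open at the ends. Origin on the bench under its centre, x along the lane; floor 4 mm above the bench.
- ink1: square white ink bottle, red band and cap, lying on its side on the bench: body 40 x 40 x 85 mm, cap 24 mm across and 20 mm long, 105 mm in all, 120 g. Origin at the centre of its base, z from base to cap.
- ink2: square white ink bottle, blue band and cap, lying on its side on the bench: body 40 x 40 x 85 mm, cap 24 mm across and 20 mm long, 105 mm in all, 120 g. Origin at the centre of its base, z from base to cap.
- ink3: square white ink bottle, black band and cap, already standing in the lane: body 40 x 40 x 85 mm, cap 24 mm across and 20 mm long, 105 mm in all, 120 g. Origin at the centre of its base, z from base to cap.
- ink4: square white ink bottle, yellow band and cap, already standing in the lane: body 40 x 40 x 85 mm, cap 24 mm across and 20 mm long, 105 mm in all, 120 g. Origin at the centre of its base, z from base to cap.
- tape: bystander: roll of blue tape, 68 mm across, 22 mm high, lying flat
- knife: bystander: yellow utility knife, 130 x 26 x 14 mm
- squeegee: bystander: orange squeegee card, 50 x 80 x 8 mm

How it is judged (in metres and radians):
On the way:
1. with every sign seated in the rack, printed face towards the blower, the start button is pressed down (z of sign1 in the frame of rack between 0.058 and 0.074 m and x of sign1 in the frame of rack between -0.02 and 0.02 m and y of sign1 in the frame of rack between -0.11 and 0.11 m and angle between the z axis of each of sign1, sign2, sign3, sign4, sign5 and the y axis of rack, either way round below 0.22 rad and angle between the x axis of each of sign1, sign2, sign3, sign4, sign5 and the z axis of rack, either way round below 0.22 rad and z of outlet in the frame of sign1 above 0.02 m and linear speed of each of sign1, sign2, sign3, sign4, sign5 below 0.03 m/s and z of sign2 in the frame of rack between 0.058 and 0.074 m and x of sign2 in the frame of rack between -0.02 and 0.02 m and y of sign2 in the frame of rack between -0.11 and 0.11 m and z of outlet in the frame of sign2 above 0.02 m and z of sign3 in the frame of rack between 0.058 and 0.074 m and x of sign3 in the frame of rack between -0.02 and 0.02 m and y of sign3 in the frame of rack between -0.11 and 0.11 m and z of outlet in the frame of sign3 above 0.02 m and z of sign4 in the frame of rack between 0.058 and 0.074 m and x of sign4 in the frame of rack between -0.02 and 0.02 m and y of sign4 in the frame of rack between -0.11 and 0.11 m and z of outlet in the frame of sign4 above 0.02 m and z of sign5 in the frame of rack between 0.058 and 0.074 m and x of sign5 in the frame of rack between -0.02 and 0.02 m and y of sign5 in the frame of rack between -0.11 and 0.11 m and z of outlet in the frame of sign5 above 0.02 m and value of joint start above 0.0045 m), for 0.1 s.
At the end, for the whole second after the job is handed in: each present sign on a short edge in a slot, centre 58-74 mm high, within 20 mm of mid-slot and 0.22 rad of square, print towards the blower; all four bottles upright (0.1 rad) on the lane floor, within 13 mm of its centre line and 165 mm of its middle; all at rest; button up (under 2 mm) (z of sign1 in the frame of rack between 0.058 and 0.074 m and x of sign1 in the frame of rack between -0.02 and 0.02 m and y of sign1 in the frame of rack between -0.11 and 0.11 m and angle between the z axis of each of sign1, sign2, sign3, sign4, sign5 and the y axis of rack, either way round below 0.22 rad and angle between the x axis of each of sign1, sign2, sign3, sign4, sign5 and the z axis of rack, either way round below 0.22 rad and z of outlet in the frame of sign1 above 0.02 m and linear speed of each of sign1, sign2, sign3, sign4, sign5, ink1, ink2, ink3, ink4 below 0.03 m/s and z of sign2 in the frame of rack between 0.058 and 0.074 m and x of sign2 in the frame of rack between -0.02 and 0.02 m and y of sign2 in the frame of rack between -0.11 and 0.11 m and z of outlet in the frame of sign2 above 0.02 m and z of sign3 in the frame of rack between 0.058 and 0.074 m and x of sign3 in the frame of rack between -0.02 and 0.02 m and y of sign3 in the frame of rack between -0.11 and 0.11 m and z of outlet in the frame of sign3 above 0.02 m and z of sign4 in the frame of rack between 0.058 and 0.074 m and x of sign4 in the frame of rack between -0.02 and 0.02 m and y of sign4 in the frame of rack between -0.11 and 0.11 m and z of outlet in the frame of sign4 above 0.02 m and z of sign5 in the frame of rack between 0.058 and 0.074 m and x of sign5 in the frame of rack between -0.02 and 0.02 m and y of sign5 in the frame of rack between -0.11 and 0.11 m and z of outlet in the frame of sign5 above 0.02 m and angle between each of ink1, ink2, ink3, ink4's own z axis and vertical below 0.1 rad and z of ink1 in the frame of lane between -0.002 and 0.009 m and x of ink1 in the frame of lane between -0.165 and 0.165 m and y of ink1 in the frame of lane between -0.013 and 0.013 m and z of ink2 in the frame of lane between -0.002 and 0.009 m and x of ink2 in the frame of lane between -0.165 and 0.165 m and y of ink2 in the frame of lane between -0.013 and 0.013 m and z of ink3 in the frame of lane between -0.002 and 0.009 m and x of ink3 in the frame of lane between -0.165 and 0.165 m and y of ink3 in the frame of lane between -0.013 and 0.013 m and z of ink4 in the frame of lane between -0.002 and 0.009 m and x of ink4 in the frame of lane between -0.165 and 0.165 m and y of ink4 in the frame of lane between -0.013 and 0.013 m and value of joint start below 0.002 m); the robot touches nothing.
It fails at once if a bottle that already stood in the lane is knocked over (angle between any of ink3, ink4's own z axis and vertical above 0.6 rad).
It fails at once if the tape, the knife or the squeegee is moved more than 4 cm (distance of any of tape, knife, squeegee from where it was at the start of the episode above 0.04 m).
Of sign1, sign2, sign3, sign4, sign5 only 3 to 5 are there at a start; the rules pass over those that are not, and their reading is None.
At some moment in a run one of sign1, sign2, sign3, sign4, sign5 may be knocked a few centimetres aside while the robot is not near it.
It also fails if it takes over 210 s, if anything falls off the work surface, if the arm or the gripper's body presses on something with over 40 N, if the wrist force passes 120 N, or if a joint passes its speed limit or range.

## Working session

There is one attempt and no reset: what is moved stays moved. The work goes in short steps, Python scripts to look and compute and a tool call to move; the robot and the scene stay as the last step left them, time stands still between calls to the robot, and variables do not carry over. Pictures are saved under pics/ and viewed, at most 14 in all, crops included, and the job is handed in when it is done.

Besides the shell and the picture viewer there is one more tool, called after "Call:" in YAML: its name, and indented under it one key for each argument. send_rows: Moves the arm, as the interface text tells. Its arguments: {"type":"object","properties":{"commands":{"type":"array","items":{"type":"array","items":{"type":"number"}}},"newtons":{"type":"number"}},"required":["commands"]}

```bash
ls; mkdir -p pics; cat > h.py <<'E'
import numpy as np, cv2
from scipy.spatial.transform import Rotation as R
from rig import r
def rot(q): return R.from_quat([q[1],q[2],q[3],q[0]])
def grab(n,f=None):
    p=r.grab_frame(n)
    if f: cv2.imwrite(f'pics/{f}.png',p['image'][:,:,::-1])
    return p
def world(p,uv,z):
    uv=np.atleast_2d(np.array(uv,float)); d=p.get('distortion',None)
    K=np.array([[p['fx'],0,p['cx']],[0,p['fy'],p['cy']],[0,0,1.]])
    n=cv2.undistortPoints(uv[:,None],K,None if d is None else np.array(d,float))[:,0]
    ray=rot(p['orientation']).apply(np.c_[n[:,0],-n[:,1],-np.ones(len(n))])
    e=np.array(p['eye'],float); return e+ray*((z-e[2])/ray[:,2])[:,None]
def pix(p,X):
    c=rot(p['orientation']).inv().apply(np.atleast_2d(X)-np.array(p['eye']))
    return np.c_[p['cx']-p['fx']*c[:,0]/c[:,2], p['cy']+p['fy']*c[:,1]/c[:,2]]
E
python3 - <<'E'
from h import *
for n in('top','scene'):
    p=grab(n,n+'0'); print(n,{k:v for k,v in p.items() if k!='image'})
    if n=='top':
        for l in 'sign1 sign2 sign3 sign4 sign5 rack lane ink1 ink2 ink3 ink4 tape knife squeegee start_top'.split():
            for m in r.masks_of(p,l)[:3]:
                c=max(cv2.findContours(m['mask'].astype('uint8'),0,2)[0],key=cv2.contourArea)
                q=cv2.boxPoints(cv2.minAreaRect(c)); 
                print(l,round(m['confidence'],2),np.round(m['at']),world(p,[m['at']],12)[0].round(),world(p,q,12)[:,:2].round().tolist())
print(r.observe(), r.grasp_offset)
E
```

```text
pics
top {'fx': 538.1330848630074, 'fy': 538.1330848630074, 'cx': 311.4507022448119, 'cy': 239.32633403971798, 'eye': array([ 363.43464509,   18.35266335, 1313.28473353]), 'orientation': array([-0.7012397 , -0.03921512,  0.04376005,  0.7104999 ]), 'shot': 1}
sign1 0.82 [474. 282.] [ 408. -383.   12.] [[361.0, -338.0], [468.0, -380.0], [449.0, -433.0], [342.0, -391.0]]
sign1 0.81 [412. 198.] [ 615. -240.   12.] [[557.0, -201.0], [671.0, -220.0], [663.0, -275.0], [549.0, -255.0]]
sign1 0.59 [373. 268.] [ 445. -140.   12.] [[404.0, -96.0], [503.0, -153.0], [477.0, -199.0], [378.0, -142.0]]
sign2 0.82 [474. 282.] [ 408. -383.   12.] [[361.0, -338.0], [468.0, -380.0], [449.0, -433.0], [342.0, -391.0]]
sign2 0.81 [412. 198.] [ 615. -240.   12.] [[557.0, -201.0], [671.0, -220.0], [663.0, -275.0], [549.0, -255.0]]
sign2 0.59 [373. 268.] [ 445. -140.   12.] [[404.0, -96.0], [503.0, -153.0], [477.0, -199.0], [378.0, -142.0]]
sign3 0.82 [474. 282.] [ 408. -383.   12.] [[361.0, -338.0], [468.0, -380.0], [449.0, -433.0], [342.0, -391.0]]
sign3 0.81 [412. 198.] [ 615. -240.   12.] [[557.0, -201.0]
[... 3020 characters left out ...]
29715e+00,  9.11038232e-02,  1.23068438e+00,  1.01607645e-05,
        1.81979075e+00, -5.66961723e-02]), 'qd': array([ 5.19329430e-04, -1.02734587e-03,  7.46298013e-04, -2.61152477e-05,
        3.53755584e-04,  9.34453560e-04]), 'effort': array([-4.51409142e-04, -4.58463192e+01, -4.18074310e+01, -2.02895109e-05,
        9.60745092e-04,  2.05138485e-05]), 'tcp_pos': array([181.7835227 , 571.82261295, 231.28175146]), 'ee_rot': array([-3.38317623e-06,  1.53293443e-01,  9.88180712e-01,  7.72692042e-06]), 'force': array([ 0.1520026 , -0.42649495,  1.16109184]), 'wrist_torque': array([-0.01401114, -0.02706316,  0.02211451]), 'finger_force': 0.0, 'finger_gap': 1.0019061148662851} 18.700000000000003
```

```bash
python3 - <<'E'
import cv2
a=cv2.imread('pics/top0.png'); cv2.imwrite('pics/t1.png',cv2.resize(a[120:380,110:530],None,fx=1.9,fy=1.9,interpolation=2))
E
```

```text
(no output)
```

View pics/t1.png

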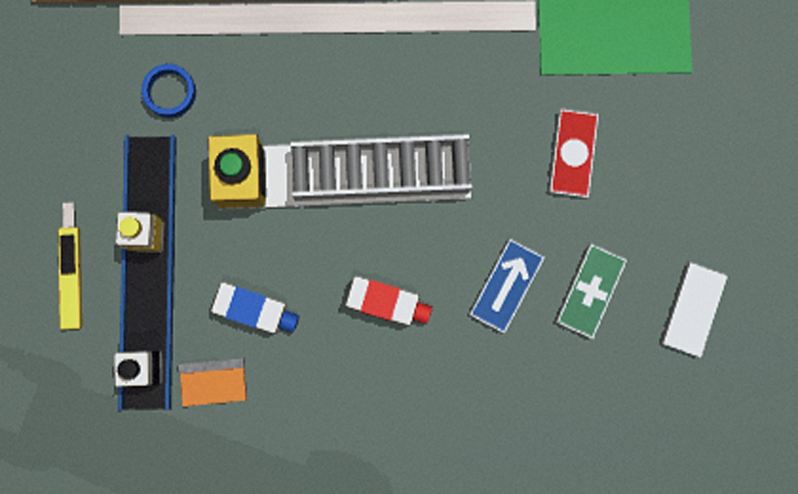

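View pics/scene0.png

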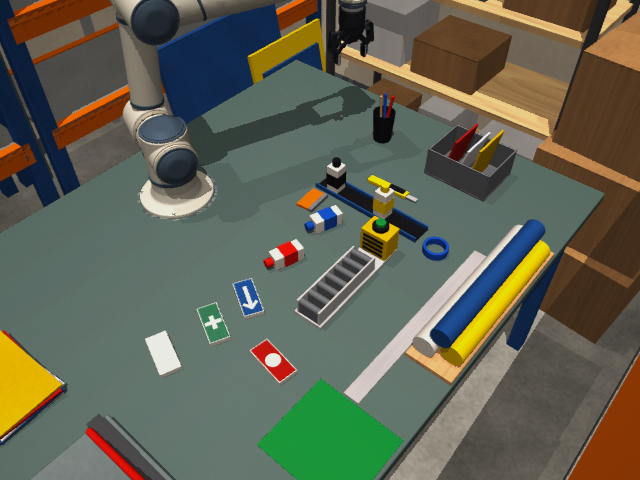

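The top crop shows four signs: red (573,153), blue (507,285) and green (592,290) face up, and one white face-down at (695,310). The tipped bottles are blue (255,308) and red (388,302), caps to the right. The rack is at (380,167) with the button at (232,163), and the lane holds yellow (130,228) and black (130,369).

```bash
cat >> h.py <<'E'
def ray(p,uv):
    return np.array(p['eye'],float),(world(p,[uv],0)[0]-p['eye'])
def tri(p1,u1,p2,u2):
    a,d=ray(p1,u1);b,e=ray(p2,u2)
    t,*_=np.linalg.lstsq(np.c_[d,-e],b-a,rcond=None); A=a+d*t[0];B=b+e*t[1]
    return (A+B)/2,np.linalg.norm(A-B)
def hsvmask(p,lo,hi,box=None):
    h=cv2.cvtColor(p['image'],cv2.COLOR_RGB2HSV); m=cv2.inRange(h,lo,hi)
    if box: k=np.zeros_like(m); x0,y0,x1,y1=box; k[y0:y1,x0:x1]=1; m*=k
    return m
def big(m): return max(cv2.findContours(m,0,1)[0],key=cv2.contourArea)
def cen(c): M=cv2.moments(c); return [M['m10']/M['m00'],M['m01']/M['m00']]
def signs(p):
    """centres, long-axis angle of the sign rectangles found by the networks"""
    out=[]
    for m in r.masks_of(p,'sign1'):
        c=big(m['mask'].astype('uint8')); w=world(p,c[:,0],9)[:,:2].astype(np.float32)
        (x,y),(a,b),_=R2=cv2.minAreaRect(w); q=cv2.boxPoints(R2)
        e=max([q[1]-q[0],q[2]-q[1]],key=np.linalg.norm); e=e if e[0]>0 else -e
        col=np.median(p['image'][m['mask']],0)
        out.append((round(m['confidence'],2),np.round([x,y],1).tolist(),np.round([a,b]).tolist(),round(float(np.degrees(np.arctan2(e[1],e[0]))),1),col.tolist()))
    return out
E
python3 - <<'E'
from h import *
t=grab('top');s=grab('scene')
for o in signs(t): print(o)
g1=big(hsvmask(t,(45,100,60),(75,255,255),(210,185,260,230)));g2=big(hsvmask(s,(45,100,60),(75,255,255),(360,210,400,250)))
print('button',cen(g1),cen(g2),tri(t,cen(g1),s,cen(g2)))
for l in('ink1','lane'):
  for m in r.masks_of(t,l):
    c=big(m['mask'].astype('uint8')); w=world(t,c[:,0],20 if l=='ink1' else 10)[:,:2].astype(np.float32)
    q=cv2.minAreaRect(w); print(l,round(m['confidence'],2),np.round(cv2.boxPoints(q)).tolist())
for n,lo,hi,b in(('redcap',(0,150,80),(8,255,255),(285,260,340,300)),('bluecap',(105,150,60),(125,255,255),(220,260,270,300))):
    c=big(hsvmask(t,lo,hi,b)); print(n,world(t,[cen(c)],20).round(1))
E=None
# rack overlay, assumed centre from button
b,_=tri(t,cen(g1),s,cen(g2))
im=t['image'][:,:,::-1].copy(); K=5; crop=cv2.resize(im[180:235,205:365],None,fx=K,fy=K,interpolation=2)
X0=np.array([b[0],b[1]-180,0])
for y in(-85,-51,-17,17,51,85):
    for x in(-29,29):
        for yy in(-8,8):
            u=pix(t,X0+[x,y+yy,54])[0]; cv2.circle(crop,(int((u[0]-205+.5)*K),int((u[1]-180+.5)*K)),2,(0,0,255),-1)
cv2.imwrite('pics/rack.png',crop); print(X0)
E
```

```text
(0.97, [431.7, -255.4], [52.0, 111.0], -25.3, [83.0, 137.0, 106.0])
(0.86, [406.6, -385.3], [55.0, 114.0], -20.8, [221.0, 224.0, 228.0])
(0.83, [439.6, -148.3], [50.0, 109.0], -28.8, [57.0, 98.0, 158.0])
(0.67, [610.6, -238.4], [50.0, 110.0], -8.1, [190.0, 53.0, 48.0])
(0.31, [472.5, 409.6], [161.0, 27.0], 1.4, [213.0, 202.0, 88.5])
button [231.16666666666666, 205.83333333333331] [380.6157407407407, 222.66666666666666] (array([585.54768598, 191.74708807, 102.84386321]), np.float64(0.46321283148821385))
ink1 0.98 [[385.0, -42.0], [428.0, -54.0], [456.0, 47.0], [413.0, 59.0]]
ink1 0.9 [[320.0, 347.0], [321.0, 290.0], [365.0, 291.0], [364.0, 348.0]]
ink1 0.74 [[376.0, 127.0], [414.0, 114.0], [449.0, 215.0], [411.0, 229.0]]
ink1 0.73 [[489.0, 290.0], [537.0, 290.0], [538.0, 348.0], [490.0, 349.0]]
ink1 0.33 [[392.0, 418.0], [392.0, 391.0], [552.0, 395.0], [551.0, 421.0]]
lane 0.78 [[291.0, 279.0], [640.0, 276.0], [641.0, 343.0], [291.0, 346.0]]
lane 0.58 [[392.0, 421.0], [392.0, 394.0], [553.0, 398.0], [552.0, 425.0]]
redcap [[423.6  14.6  20. ]]
bluecap [[417.1 184.5  20. ]]
[585.54768598  11.74708807   0.        ]
```

View pics/rack.png

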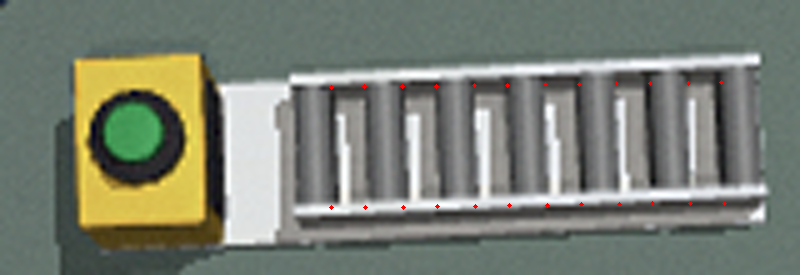

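The rack crop shows slot mids at about x = 350, 420, 490, 561, 632 and 704. Both rails slope up to the right by about 1.6° more than my overlay. I'll move over the rack for a wrist view to refine that.

Call:
send_rows:
  commands:
    - [0.63,-0.95,0.17,0,0,-0.2,85]
    - [0.63,-0.95,0.17,0,0,-0.2,85]
    - [0.63,-0.95,0.17,0,0,-0.2,85]
    - [0.63,-0.95,0.17,0,0,-0.2,85]
    - [0.63,-0.95,0.17,0,0,-0.2,85]
    - [0.63,-0.95,0.17,0,0,-0.2,85]
    - [0.63,-0.95,0.17,0,0,-0.2,85]
    - [0.63,-0.95,0.17,0,0,-0.2,85]
    - [0.63,-0.95,0.17,0,0,-0.2,85]

```text
time: 2.0
tcp_pos: [371.3, 286.2, 282.6]
ee_rot: [0.0, 0.452, 0.892, 0.0]
force: [-0.3, -0.8, -0.7]
finger_gap: 0.996
finger_force: 0.0
```

Call:
send_rows:
  commands:
    - [0.5,-0.95,0.23,0,0,-0.2,85]
    - [0.5,-0.95,0.23,0,0,-0.2,85]
    - [0.5,-0.95,0.23,0,0,-0.2,85]
    - [0.5,-0.95,0.23,0,0,-0.2,85]
    - [0.5,-0.95,0.23,0,0,-0.2,85]
    - [0.5,-0.95,0.23,0,0,-0.2,85]
    - [0.5,-0.95,0.23,0,0,-0.2,85]
    - [0.5,-0.95,0.23,0,0,-0.2,85]
    - [0.5,-0.95,0.23,0,0,-0.2,85]
    - [0.5,-0.95,0.23,0,0,-0.2,85]

```text
time: 3.0
tcp_pos: [520.5, 3.7, 350.9]
ee_rot: [-0.0, 0.704, 0.71, -0.0]
force: [-1.1, 0.2, 0.0]
finger_gap: 0.998
finger_force: 0.0
```

```bash
cat >> h.py <<'E'
UP=np.array([0,0,1.])
def Ryz(y,z): y=y/np.linalg.norm(y); z=z/np.linalg.norm(z); return R.from_matrix(np.c_[np.cross(y,z),y,z])
def show(seq,p=None,Rq=None):
    """numbers for send_rows: seq of (label,pos,R)"""
    if p is None: o=r.observe(); p=o['tcp_pos']; Rq=rot(o['ee_rot'])
    for l,P,Q in seq:
        d=P-p; t=(Q*Rq.inv()).as_rotvec(); n=int(max(np.ceil(np.abs(d).max()/295),np.ceil(np.degrees(np.linalg.norm(t))/90),1))
        rows=max(np.linalg.norm(d)/n/50,np.degrees(np.linalg.norm(t))/n/8.59)
        print(l,f'x{n} rows{rows:.1f}',np.r_[d/300/n,t/np.pi/n].round(3).tolist(),'->',P.round(0).tolist())
        p,Rq=P,Q
E
python3 - <<'E'
from h import *
w=grab('wrist','w1'); print(w['eye'],w['orientation'])
o=r.observe(); print(o['time'],o['tcp_pos'],o['joint_positions'],rot(o['ee_rot']).as_matrix().round(2).tolist())
t=grab('top','t2')
for q in((292,145),(527,136),(760,127)): print(world(t,[[205+q[0]/5-.5,180+q[1]/5-.5]],54))
E
```

```text
[520.72963303  88.31900921 494.02391966] [ 9.86315567e-01 -1.64813798e-01 -2.34296478e-04  4.23784278e-03]
3.05 [520.40346928   3.65588389 351.09323141] [-5.86113014e-02 -6.32710861e-02  1.17108299e+00  4.38584914e-04
  2.03415008e+00 -6.75116134e-02] [[-0.01, 1.0, -0.0], [1.0, 0.01, 0.0], [0.0, -0.0, -1.0]]
[[586.98581055 123.36729856  54.        ]]
[[589.92839661  11.8736083   54.        ]]
[[592.88807332 -98.86988509  54.        ]]
```

View pics/w1.png

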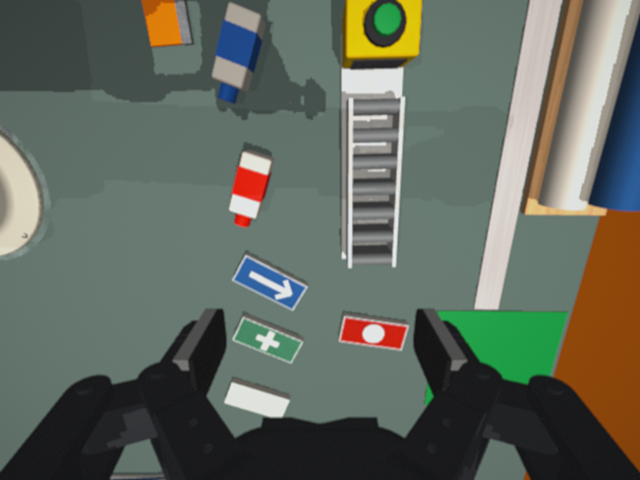

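The wrist view shows the rack rails from about (345,97)–(403,97) to (348,265)–(396,265), the blower above, the blue, green and red signs face up and the white one at (257,398). Next I refine the rack and plan the white sign.

```bash
cat >> h.py <<'E'
RX,RPSI=np.array([589.9,11.8,0]),0.0265
def plan(c,ang,far,faceup,slot,RX=None,psi=None,off=35,zt=4,alpha=40,zrel=67):
    RX=globals()['RX'] if RX is None else RX; psi=globals()['RPSI'] if psi is None else psi
    a=np.radians(ang); u=np.array([np.cos(a),np.sin(a),0])*(1 if far else -1); n=UP*(1 if faceup else -1)
    al=np.radians(alpha); S=np.array([c[0],c[1],6.]); d=-np.cos(al)*UP-np.sin(al)*u
    ry=np.array([-np.sin(psi),np.cos(psi),0]); rx=np.array([np.cos(psi),np.sin(psi),0])
    M=R.from_matrix(np.c_[UP,ry,np.cross(UP,ry)]@np.linalg.inv(np.c_[u,n,np.cross(u,n)]))
    y=M.inv().apply(rx); Q=Ryz(y,d); P=S+off*u; P[2]=zt
    F=RX+ry*slot+UP*zrel; Qf=M*Q; Pf=F+M.apply(P-S); df=Qf.apply(UP)
    return [('hover',P-80*d+[0,0,30],Q),('pick',P,Q),('lift',P+[0,0,150],Q),
            ('over',Pf+[0,0,110],Qf),('down',Pf,Qf),('back',Pf-70*df,Qf),('up',Pf-70*df+[0,0,120],Qf)]
E
python3 - <<'E'
from h import *
w=grab('wrist'); g=w['image'].min(2).astype(int); L=[];Rr=[]
for v in range(105,255,3):
    row=g[v,335:412]; b=np.where(row>175)[0]+335
    l=b[b<360]; q=b[b>385]
    if len(l) and len(q):
        # outermost/inner extents
        L.append((l.min(),l.max(),v)); Rr.append((q.min(),q.max(),v))
L=np.array(L,float);Rr=np.array(Rr,float)
for A in(L[:,[0,2]],L[:,[1,2]],Rr[:,[0,2]],Rr[:,[1,2]]):
    X=world(w,A,54); f=np.polyfit(X[:,1],X[:,0],1); print('x at y=12:',np.polyval(f,12).round(1),'slope',f[0].round(4))
show(plan((406.6,-385.3),-20.8,True,False,-85))
E
```

```text
x at y=12: 559.3 slope -0.0228
x at y=12: 563.8 slope -0.019
x at y=12: 622.3 slope -0.0393
x at y=12: 626.3 slope -0.0324
hover x2 rows6.8 [-0.055, -0.699, -0.427, -0.074, 0.107, -0.295] -> [487.0, -416.0, 95.0]
pick x1 rows2.1 [-0.16, 0.061, -0.304, 0.0, 0.0, 0.0] -> [439.0, -398.0, 4.0]
lift x1 rows3.0 [0.0, 0.0, 0.5, 0.0, 0.0, 0.0] -> [439.0, -398.0, 154.0]
over x2 rows7.8 [0.255, 0.544, 0.097, 0.165, -0.233, 0.237] -> [592.0, -71.0, 212.0]
down x1 rows2.2 [0.0, 0.0, -0.367, 0.0, 0.0, 0.0] -> [592.0, -71.0, 102.0]
back x1 rows1.4 [0.005, -0.179, 0.15, 0.0, 0.0, 0.0] -> [594.0, -125.0, 147.0]
up x1 rows2.4 [0.0, 0.0, 0.4, 0.0, 0.0, 0.0] -> [594.0, -125.0, 267.0]
```

Call:
send_rows:
  commands:
    - [-0.055,-0.699,-0.427,-0.074,0.107,-0.295,70]
    - [-0.055,-0.699,-0.427,-0.074,0.107,-0.295,70]
    - [-0.055,-0.699,-0.427,-0.074,0.107,-0.295,70]
    - [-0.055,-0.699,-0.427,-0.074,0.107,-0.295,70]
    - [-0.055,-0.699,-0.427,-0.074,0.107,-0.295,70]
    - [-0.055,-0.699,-0.427,-0.074,0.107,-0.295,70]
    - [-0.055,-0.699,-0.427,-0.074,0.107,-0.295,70]
    - [-0.055,-0.699,-0.427,-0.074,0.107,-0.295,70]
    - [-0.055,-0.699,-0.427,-0.074,0.107,-0.295,70]

```text
time: 4.05
tcp_pos: [504.6, -207.3, 223.1]
ee_rot: [-0.036, 0.931, 0.309, -0.192]
force: [-0.3, 0.7, 0.1]
finger_gap: 0.818
finger_force: 0.0
```

Call:
send_rows:
  commands:
    - [-0.055,-0.699,-0.427,-0.074,0.107,-0.295,70]
    - [-0.055,-0.699,-0.427,-0.074,0.107,-0.295,70]
    - [-0.055,-0.699,-0.427,-0.074,0.107,-0.295,70]
    - [-0.055,-0.699,-0.427,-0.074,0.107,-0.295,70]
    - [-0.055,-0.699,-0.427,-0.074,0.107,-0.295,70]
    - [-0.055,-0.699,-0.427,-0.074,0.107,-0.295,70]
    - [-0.055,-0.699,-0.427,-0.074,0.107,-0.295,70]
    - [-0.055,-0.699,-0.427,-0.074,0.107,-0.295,70]
    - [-0.055,-0.699,-0.427,-0.074,0.107,-0.295,70]
    - [-0.055,-0.699,-0.427,-0.074,0.107,-0.295,70]

```text
time: 5.05
tcp_pos: [488.5, -417.0, 96.7]
ee_rot: [-0.062, 0.925, -0.17, -0.335]
force: [-0.7, 0.1, 0.3]
finger_gap: 0.816
finger_force: 0.0
```

```bash
sed -i 's/^RX,RPSI=.*/RX,RPSI=np.array([591.5,11.8,0]),0.028/' h.py; python3 - <<'E'
from h import *
o=r.observe(); print(o['joint_positions'],o['tcp_pos'],o['force'])
t=grab('top','t3'); S=signs(t)
for s in S: print(s)
w=grab('wrist','w2')
show(plan((406.6,-385.3),-20.8,True,False,-85))
E
```

```text
[-0.66019573  0.87045024  0.5976191  -0.26103773  2.33011891  1.15790813] [ 488.48995642 -416.96878585   96.68450109] [-0.71618874  0.12222401  0.26315027]
(0.94, [432.5, -254.1], [52.0, 110.0], -25.6, [48.0, 79.0, 61.0])
(0.93, [610.8, -239.4], [51.0, 111.0], -12.0, [181.0, 49.0, 45.0])
(0.8, [439.1, -147.6], [50.0, 110.0], -29.3, [51.0, 87.0, 141.0])
hover x1 rows0.0 [-0.003, 0.003, -0.004, 0.0, 0.0, 0.001] -> [487.0, -416.0, 95.0]
pick x1 rows2.1 [-0.16, 0.061, -0.304, 0.0, 0.0, 0.0] -> [439.0, -398.0, 4.0]
lift x1 rows3.0 [0.0, 0.0, 0.5, 0.0, 0.0, 0.0] -> [439.0, -398.0, 154.0]
over x2 rows7.8 [0.258, 0.544, 0.097, 0.165, -0.233, 0.237] -> [594.0, -71.0, 212.0]
down x1 rows2.2 [0.0, 0.0, -0.367, 0.0, 0.0, 0.0] -> [594.0, -71.0, 102.0]
back x1 rows1.4 [0.005, -0.179, 0.15, 0.0, 0.0, 0.0] -> [595.0, -125.0, 147.0]
up x1 rows2.4 [0.0, 0.0, 0.4, 0.0, 0.0, 0.0] -> [595.0, -125.0, 267.0]
```

View pics/w2.png

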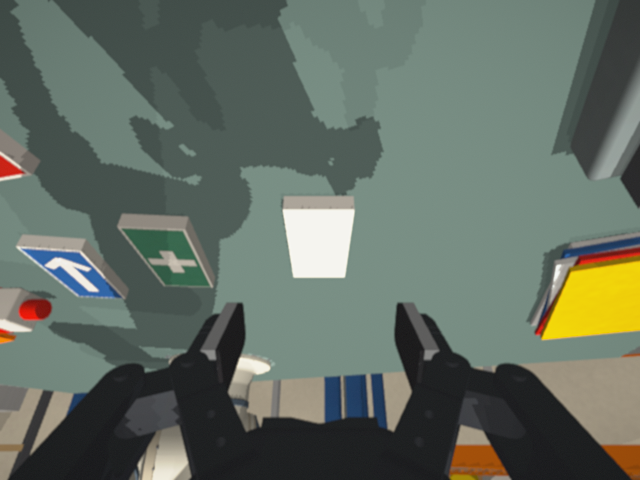

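The wrist view shows the white plate centred between the fingers and square to them, from (318,205) to (318,277), so I'll pick it.

Call:
send_rows:
  commands:
    - [-0.08,0.032,-0.16,0,0,0,70]
    - [-0.135,0.053,-0.26,0,0,0,70]
    - [-0.162,0.063,-0.308,0,0,0,70]
    - [-0.162,0.063,-0.308,0,0,0,70]
    - [-0.162,0.063,-0.308,0,0,0,70]

```text
time: 5.7
tcp_pos: [439.3, -398.4, 3.5]
ee_rot: [-0.062, 0.924, -0.171, -0.336]
force: [0.0, -0.5, 0.6]
finger_gap: 0.818
finger_force: 0.0
```

Call:
send_rows:
  commands:
    - [0,0,0,0,0,0,40]
    - [0,0,0,0,0,0,40]
    - [0,0,0,0,0,0,40]
    - [0,0,0,0,0,0,40]
    - [0,0,0,0,0,0,40]
    - [0,0,0,0,0,0,40]
  newtons: 40

```text
time: 6.3
tcp_pos: [440.0, -399.1, 3.8]
ee_rot: [-0.062, 0.924, -0.172, -0.336]
force: [3.0, -0.2, 6.0]
finger_gap: 0.573
finger_force: 42.2
```

Call:
send_rows:
  commands:
    - [0,0,0.1,0,0,0,40]
    - [0,0,0.3,0,0,0,40]
    - [0,0,0.5,0,0,0,40]
    - [0,0,0.5,0,0,0,40]
    - [0,0,0.5,0,0,0,40]

```text
time: 6.8
tcp_pos: [440.1, -399.5, 157.0]
ee_rot: [-0.061, 0.925, -0.172, -0.333]
force: [0.2, -0.4, -1.0]
finger_gap: 0.571
finger_force: 41.5
```

```bash
python3 - <<'E'
from h import *
w=grab('wrist','w3')
P=plan((406.6,-385.3),-20.8,True,False,-85)
show(P[3:])
E
```

```text
over x2 rows7.8 [0.257, 0.547, 0.097, 0.165, -0.233, 0.238] -> [594.0, -71.0, 212.0]
down x1 rows2.2 [0.0, 0.0, -0.367, 0.0, 0.0, 0.0] -> [594.0, -71.0, 102.0]
back x1 rows1.4 [0.005, -0.179, 0.15, 0.0, 0.0, 0.0] -> [595.0, -125.0, 147.0]
up x1 rows2.4 [0.0, 0.0, 0.4, 0.0, 0.0, 0.0] -> [595.0, -125.0, 267.0]
```

View pics/w3.png

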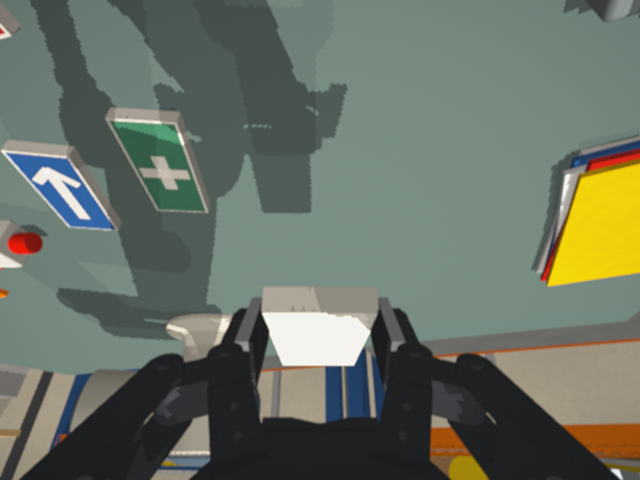

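The plate is held square between the pads at (320,325), with the gap at 49 mm.

Call:
send_rows:
  commands:
    - [0.257,0.547,0.097,0.165,-0.233,0.238,40]
    - [0.257,0.547,0.097,0.165,-0.233,0.238,40]
    - [0.257,0.547,0.097,0.165,-0.233,0.238,40]
    - [0.257,0.547,0.097,0.165,-0.233,0.238,40]
    - [0.257,0.547,0.097,0.165,-0.233,0.238,40]
    - [0.257,0.547,0.097,0.165,-0.233,0.238,40]
    - [0.257,0.547,0.097,0.165,-0.233,0.238,40]
    - [0.257,0.547,0.097,0.165,-0.233,0.238,40]
    - [0.257,0.547,0.097,0.165,-0.233,0.238,40]
    - [0.257,0.547,0.097,0.165,-0.233,0.238,40]

```text
time: 7.85
tcp_pos: [515.7, -234.5, 179.6]
ee_rot: [-0.22, 0.933, 0.285, -0.027]
force: [-0.1, -0.0, -1.3]
finger_gap: 0.565
finger_force: 41.6
```

Call:
send_rows:
  commands:
    - [0.257,0.547,0.097,0.165,-0.233,0.238,40]
    - [0.257,0.547,0.097,0.165,-0.233,0.238,40]
    - [0.257,0.547,0.097,0.165,-0.233,0.238,40]
    - [0.257,0.547,0.097,0.165,-0.233,0.238,40]
    - [0.257,0.547,0.097,0.165,-0.233,0.238,40]
    - [0.257,0.547,0.097,0.165,-0.233,0.238,40]
    - [0.257,0.547,0.097,0.165,-0.233,0.238,40]
    - [0.257,0.547,0.097,0.165,-0.233,0.238,40]
    - [0.257,0.547,0.097,0.165,-0.233,0.238,40]
    - [0.257,0.547,0.097,0.165,-0.233,0.238,40]
    - [0.257,0.547,0.097,0.165,-0.233,0.238,40]

```text
time: 8.95
tcp_pos: [593.6, -70.0, 211.1]
ee_rot: [-0.302, 0.633, 0.65, 0.293]
force: [-1.5, 0.5, 0.0]
finger_gap: 0.569
finger_force: 41.6
```

```bash
python3 - <<'E'
from h import *
w=grab('wrist','w4'); s=grab('scene')
cv2.imwrite('pics/s4.png',np.hstack([cv2.resize(s['image'][190:350,260:440,::-1],(450,400)),cv2.resize(w['image'][:,:,::-1],None,fx=.54,fy=.54)[:0+259].__getitem__(slice(None)) if 0 else cv2.resize(w['image'][:,120:520,::-1],(350,400))]))
print(r.observe()['joint_positions'])
show(plan((406.6,-385.3),-20.8,True,False,-85)[3:])
E
```

```text
[-0.55191056  0.33734179  1.1984634   0.79170824  2.0277396  -0.37264492]
over x1 rows0.0 [0.001, -0.004, 0.002, 0.001, -0.0, -0.0] -> [594.0, -71.0, 212.0]
down x1 rows2.2 [0.0, 0.0, -0.367, 0.0, 0.0, 0.0] -> [594.0, -71.0, 102.0]
back x1 rows1.4 [0.005, -0.179, 0.15, 0.0, 0.0, 0.0] -> [595.0, -125.0, 147.0]
up x1 rows2.4 [0.0, 0.0, 0.4, 0.0, 0.0, 0.0] -> [595.0, -125.0, 267.0]
```

View pics/s4.png

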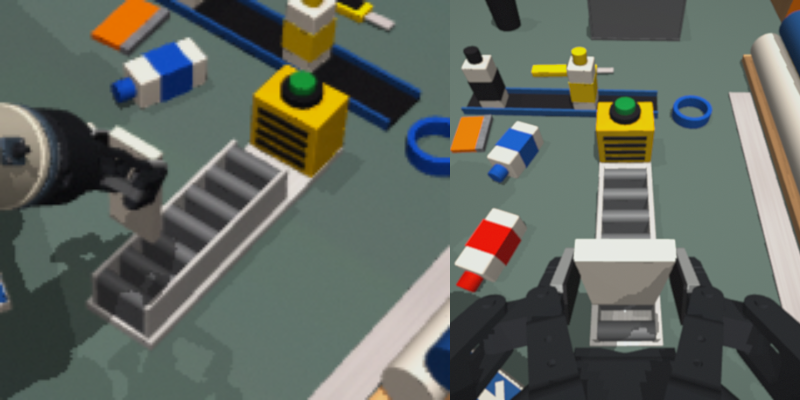

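Scene (left) and wrist (right) views show the plate upright over the -85 slot, aligned with the rack. I'll lower it in stages.

Call:
send_rows:
  commands:
    - [0.001,-0.004,-0.1,0,0,0,40]
    - [0.001,-0.004,-0.2,0,0,0,40]
    - [0.001,-0.004,-0.26,0,0,0,40]
    - [0.001,-0.004,-0.26,0,0,0,40]

```text
time: 9.45
tcp_pos: [592.6, -71.0, 130.1]
ee_rot: [-0.305, 0.633, 0.649, 0.293]
force: [-0.3, 0.4, -1.1]
finger_gap: 0.569
finger_force: 41.6
```

Call:
send_rows:
  commands:
    - [0,0,-0.03,0,0,0,40]
    - [0,0,-0.06,0,0,0,40]
    - [0,0,-0.08,0,0,0,40]
    - [0,0,-0.1,0,0,0,40]
    - [0,0,-0.1,0,0,0,40]

```text
time: 9.95
tcp_pos: [593.4, -71.6, 102.0]
ee_rot: [-0.303, 0.632, 0.65, 0.294]
force: [0.7, -0.1, -1.2]
finger_gap: 0.569
finger_force: 41.6
```

```bash
python3 - <<'E'
from h import *
print(r.observe()['force'],r.observe()['wrist_torque'])
show(plan((406.6,-385.3),-20.8,True,False,-85)[4:])
E
```

```text
[ 0.69099284 -0.07020726 -1.15839617] [-0.42607104 -0.00383478  0.01061535]
down x1 rows0.0 [0.001, 0.002, -0.0, 0.001, -0.0, -0.0] -> [594.0, -71.0, 102.0]
back x1 rows1.4 [0.005, -0.179, 0.15, 0.0, 0.0, 0.0] -> [595.0, -125.0, 147.0]
up x1 rows2.4 [0.0, 0.0, 0.4, 0.0, 0.0, 0.0] -> [595.0, -125.0, 267.0]
```

Call:
send_rows:
  commands:
    - [0,0,0,0,0,0,64]
    - [0,0,0,0,0,0,64]
    - [0,0,0,0,0,0,64]
    - [0.001,-0.06,0.05,0,0,0,64]
    - [0.005,-0.179,0.15,0,0,0,64]
    - [0.005,-0.179,0.15,0,0,0,64]
    - [0.005,-0.179,0.25,0,0,0,64]
    - [0.005,-0.179,0.4,0,0,0,64]
    - [0.005,-0.179,0.55,0,0,0,64]

```text
time: 10.85
tcp_pos: [594.9, -124.9, 268.3]
ee_rot: [-0.304, 0.632, 0.65, 0.294]
force: [0.8, -1.3, 0.5]
finger_gap: 0.746
finger_force: 0.0
```

```bash
python3 - <<'E'
from h import *
t=grab('top','t5');s=grab('scene'); w=grab('wrist')
for q in signs(t): print(q)
cv2.imwrite('pics/s5.png',np.hstack([cv2.resize(s['image'][190:350,260:440,::-1],(450,400)),cv2.resize(w['image'][:,120:520,::-1],(350,400))]))
show(plan((610.8,-239),-10,False,True,-51))
E
```

```text
(0.87, [431.4, -254.2], [51.0, 110.0], -25.8, [80.0, 134.0, 103.0])
(0.82, [439.3, -148.0], [54.0, 111.0], -29.4, [51.0, 87.0, 122.0])
(0.69, [562.1, -261.8], [52.0, 35.0], 87.7, [167.0, 48.0, 44.0])
(0.66, [603.7, -79.7], [25.0, 65.0], -1.2, [123.0, 117.0, 113.0])
hover x2 rows5.9 [-0.116, -0.165, -0.29, -0.02, 0.024, -0.282] -> [526.0, -224.0, 95.0]
pick x1 rows2.1 [0.169, -0.03, -0.304, 0.0, 0.0, 0.0] -> [576.0, -233.0, 4.0]
lift x1 rows3.0 [0.0, 0.0, 0.5, 0.0, 0.0, 0.0] -> [576.0, -233.0, 154.0]
over x2 rows7.4 [0.028, 0.32, 0.097, -0.182, 0.211, 0.216] -> [593.0, -41.0, 212.0]
down x1 rows2.2 [0.0, 0.0, -0.367, 0.0, 0.0, 0.0] -> [593.0, -41.0, 102.0]
back x1 rows1.4 [-0.005, 0.179, 0.15, 0.0, 0.0, 0.0] -> [591.0, 12.0, 147.0]
up x1 rows2.4 [0.0, 0.0, 0.4, 0.0, 0.0, 0.0] -> [591.0, 12.0, 267.0]
```

View pics/s5.png

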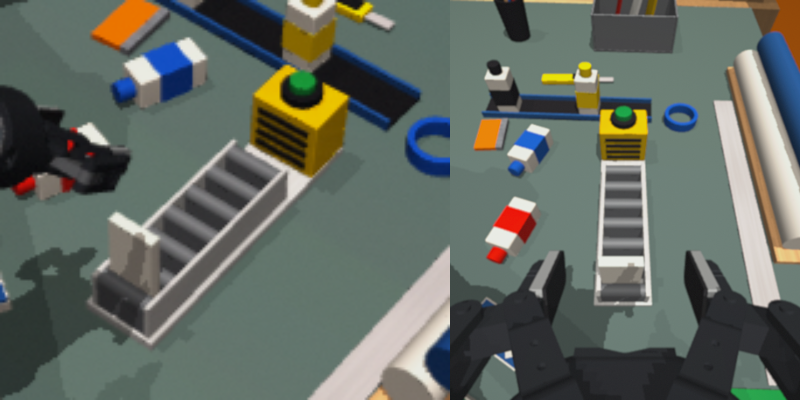

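The white sign stands in the -85 slot at crop (135,255). Green is next.

```bash
python3 - <<'E'
from h import *
show(plan((431.6,-254.2),-25.7,False,True,-51,zt=5.5))
E
```

```text
hover x2 rows6.8 [-0.403, -0.153, -0.287, -0.017, 0.028, -0.325] -> [354.0, -217.0, 97.0]
pick x1 rows2.1 [0.154, -0.074, -0.304, 0.0, 0.0, 0.0] -> [400.0, -239.0, 6.0]
lift x1 rows3.0 [0.0, 0.0, 0.5, 0.0, 0.0, 0.0] -> [400.0, -239.0, 156.0]
over x2 rows8.0 [0.321, 0.332, 0.094, -0.157, 0.243, 0.247] -> [593.0, -40.0, 212.0]
down x1 rows2.2 [0.0, 0.0, -0.367, 0.0, 0.0, 0.0] -> [593.0, -40.0, 102.0]
back x1 rows1.4 [-0.005, 0.179, 0.15, 0.0, 0.0, 0.0] -> [591.0, 14.0, 147.0]
up x1 rows2.4 [0.0, 0.0, 0.4, 0.0, 0.0, 0.0] -> [591.0, 14.0, 267.0]
```

```bash
python3 - <<'E'
from h import *
show(plan((431.6,-254.2),-25.7,True,True,-51,zt=5.5))
E
```

```text
hover x1 rows7.4 [-0.287, -0.555, -0.575, -0.048, -0.03, 0.347] -> [509.0, -292.0, 97.0]
pick x1 rows2.1 [-0.154, 0.074, -0.304, 0.0, 0.0, 0.0] -> [463.0, -269.0, 6.0]
lift x1 rows3.0 [0.0, 0.0, 0.5, 0.0, 0.0, 0.0] -> [463.0, -269.0, 156.0]
over x2 rows6.2 [0.216, 0.383, 0.094, -0.219, -0.142, -0.136] -> [593.0, -40.0, 212.0]
down x1 rows2.2 [0.0, 0.0, -0.367, 0.0, 0.0, 0.0] -> [593.0, -40.0, 102.0]
back x1 rows1.4 [-0.005, 0.179, 0.15, 0.0, 0.0, 0.0] -> [591.0, 14.0, 147.0]
up x1 rows2.4 [0.0, 0.0, 0.4, 0.0, 0.0, 0.0] -> [591.0, 14.0, 267.0]
```

Call:
send_rows:
  commands:
    - [-0.287,-0.555,0,-0.048,-0.03,0.347,70]
    - [-0.287,-0.555,0,-0.048,-0.03,0.347,70]
    - [-0.287,-0.555,-0.3,-0.048,-0.03,0.347,70]
    - [-0.287,-0.555,-0.4,-0.048,-0.03,0.347,70]
    - [-0.287,-0.555,-0.575,-0.048,-0.03,0.347,70]
    - [-0.287,-0.555,-0.575,-0.048,-0.03,0.347,70]
    - [-0.287,-0.555,-0.575,-0.048,-0.03,0.347,70]
    - [-0.287,-0.555,-0.575,-0.048,-0.03,0.347,70]
    - [-0.287,-0.555,-0.575,-0.048,-0.03,0.347,70]
    - [-0.287,-0.555,-0.575,-0.048,-0.03,0.347,70]

```text
time: 12.05
tcp_pos: [508.8, -291.3, 94.3]
ee_rot: [-0.336, 0.21, 0.915, 0.076]
force: [0.2, 0.4, -0.0]
finger_gap: 0.82
finger_force: 0.0
```

```bash
python3 - <<'E'
from h import *
print(r.observe()['joint_positions'])
w=grab('wrist')
for m in r.masks_of(w,'sign3'):
    c=big(m['mask'].astype('uint8')); X=world(w,c[:,0],6)[:,:2].astype(np.float32); q=cv2.minAreaRect(X)
    print(round(m['confidence'],2),q,np.median(w['image'][m['mask']],0))
show(plan((431.6,-254.2),-25.7,True,True,-51,zt=5.5)[:2])
E
```

```text
[-0.54231554  0.71725653  0.83022477 -0.08181704  2.29363168 -1.69304456]
0.97 ((441.3646240234375, -144.52896118164062), (55.808528900146484, 118.16117858886719), 61.337867736816406) [ 46.  72. 112.]
0.92 ((433.10321044921875, -253.0379638671875), (52.12483596801758, 114.74134063720703), 64.10286712646484) [ 87. 166. 124.]
0.8 ((568.0994262695312, -269.2845153808594), (36.551734924316406, 39.49103546142578), 80.73184204101562) [141.  30.  23.]
hover x1 rows0.0 [0.003, 0.002, 0.006, 0.0, -0.002, 0.001] -> [509.0, -292.0, 97.0]
pick x1 rows2.1 [-0.154, 0.074, -0.304, 0.0, 0.0, 0.0] -> [463.0, -269.0, 6.0]
```

Wrist and top views agree on green. Picking it.

Call:
send_rows:
  commands:
    - [-0.075,0.037,-0.15,0,0,0,70]
    - [-0.126,0.063,-0.25,0,0,0,70]
    - [-0.151,0.076,-0.297,0,0,0,70]
    - [-0.151,0.076,-0.297,0,0,0,70]
    - [-0.151,0.076,-0.297,0,0,0,40]
    - [-0.151,0.076,-0.297,0,0,0,40]
    - [-0.151,0.076,-0.297,0,0,0,40]
    - [-0.151,0.076,-0.297,0,0,0,40]
    - [-0.151,0.076,-0.297,0,0,0,40]
    - [-0.151,0.076,-0.297,0,0,0,40]

```text
time: 13.15
tcp_pos: [464.9, -269.9, 8.0]
ee_rot: [-0.334, 0.21, 0.916, 0.074]
force: [2.7, -2.4, 5.5]
finger_gap: 0.566
finger_force: 41.9
```

Call:
send_rows:
  commands:
    - [0,0,0.1,0,0,0,40]
    - [0,0,0.3,0,0,0,40]
    - [0,0,0.5,0,0,0,40]
    - [0,0,0.5,0,0,0,40]
    - [0,0,0.5,0,0,0,40]

```text
time: 13.65
tcp_pos: [465.1, -269.7, 160.7]
ee_rot: [-0.331, 0.21, 0.917, 0.074]
force: [0.7, 0.2, -1.3]
finger_gap: 0.563
finger_force: 41.4
```

```bash
python3 - <<'E'
from h import *
show(plan((431.6,-254.2),-25.7,True,True,-51,zt=5.5)[3:])
E
```

```text
over x2 rows6.1 [0.213, 0.383, 0.086, -0.218, -0.141, -0.135] -> [593.0, -40.0, 212.0]
down x1 rows2.2 [0.0, 0.0, -0.367, 0.0, 0.0, 0.0] -> [593.0, -40.0, 102.0]
back x1 rows1.4 [-0.005, 0.179, 0.15, 0.0, 0.0, 0.0] -> [591.0, 14.0, 147.0]
up x1 rows2.4 [0.0, 0.0, 0.4, 0.0, 0.0, 0.0] -> [591.0, 14.0, 267.0]
```

Call:
send_rows:
  commands:
    - [0.213,0.383,0.086,-0.218,-0.141,-0.135,40]
    - [0.213,0.383,0.086,-0.218,-0.141,-0.135,40]
    - [0.213,0.383,0.086,-0.218,-0.141,-0.135,40]
    - [0.213,0.383,0.086,-0.218,-0.141,-0.135,40]
    - [0.213,0.383,0.086,-0.218,-0.141,-0.135,40]
    - [0.213,0.383,0.086,-0.218,-0.141,-0.135,40]
    - [0.213,0.383,0.086,-0.218,-0.141,-0.135,40]
    - [0.213,0.383,0.086,-0.218,-0.141,-0.135,40]
    - [0.213,0.383,0.086,-0.218,-0.141,-0.135,40]

```text
time: 14.55
tcp_pos: [527.6, -154.5, 180.9]
ee_rot: [-0.022, 0.47, 0.874, -0.121]
force: [-0.6, 0.5, -0.6]
finger_gap: 0.568
finger_force: 41.6
```

Call:
send_rows:
  commands:
    - [0.213,0.383,0.086,-0.218,-0.141,-0.135,40]
    - [0.213,0.383,0.086,-0.218,-0.141,-0.135,40]
    - [0.213,0.383,0.086,-0.218,-0.141,-0.135,40]
    - [0.213,0.383,0.086,-0.218,-0.141,-0.135,40]
    - [0.213,0.383,0.086,-0.218,-0.141,-0.135,40]
    - [0.213,0.383,0.086,-0.218,-0.141,-0.135,40]
    - [0.213,0.383,0.086,-0.218,-0.141,-0.135,40]
    - [0.213,0.383,0.086,-0.218,-0.141,-0.135,40]
    - [0.213,0.383,0.086,-0.218,-0.141,-0.135,40]

```text
time: 15.45
tcp_pos: [592.0, -40.2, 208.3]
ee_rot: [0.298, 0.633, 0.651, -0.293]
force: [0.1, -1.0, 0.6]
finger_gap: 0.568
finger_force: 41.7
```

```bash
python3 - <<'E'
from h import *
w=grab('wrist','w6'); print(r.observe()['joint_positions'])
show(plan((431.6,-254.2),-25.7,True,True,-51,zt=8,off=37)[3:])
E
```

```text
[ 0.30235814  0.1761085   1.38882616 -0.84415331  1.78522732  0.17590628]
over x1 rows0.1 [0.003, 0.011, 0.017, -0.003, -0.001, 0.001] -> [593.0, -37.0, 214.0]
down x1 rows2.2 [0.0, 0.0, -0.367, 0.0, 0.0, 0.0] -> [593.0, -37.0, 104.0]
back x1 rows1.4 [-0.005, 0.179, 0.15, 0.0, 0.0, 0.0] -> [591.0, 16.0, 149.0]
up x1 rows2.4 [0.0, 0.0, 0.4, 0.0, 0.0, 0.0] -> [591.0, 16.0, 269.0]
```

View pics/w6.png

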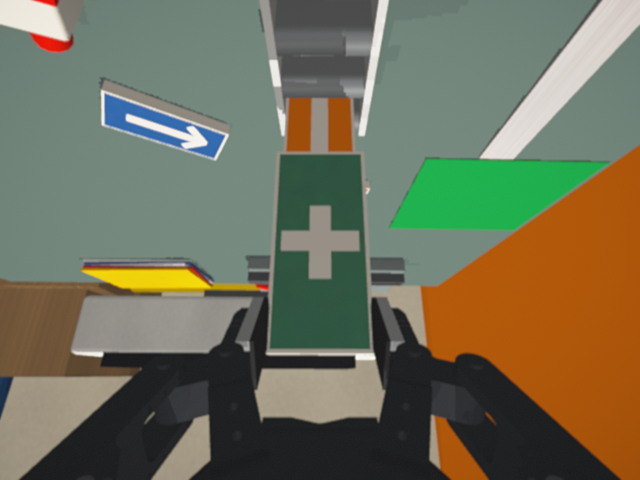

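The wrist view shows green upright over the rack, face towards the blower. The seated orange sign (the white-backed one) shows its print towards the blower at (320,125). I'll lower green.

Call:
send_rows:
  commands:
    - [0.003,0.011,-0.1,-0.003,-0.001,0.001,40]
    - [0.003,0.011,-0.2,-0.003,-0.001,0.001,40]
    - [0.003,0.011,-0.24,-0.003,-0.001,0.001,40]
    - [0.003,0.011,-0.28,-0.003,-0.001,0.001,40]
    - [0.003,0.011,-0.32,-0.003,-0.001,0.001,40]
    - [0.003,0.011,-0.35,-0.003,-0.001,0.001,40]
    - [0.003,0.011,-0.35,-0.003,-0.001,0.001,40]

```text
time: 16.2
tcp_pos: [592.1, -36.1, 101.8]
ee_rot: [0.303, 0.631, 0.65, -0.295]
force: [0.2, -0.7, -0.8]
finger_gap: 0.567
finger_force: 41.7
```

Call:
send_rows:
  commands:
    - [0,0,0,0,0,0,64]
    - [0,0,0,0,0,0,64]
    - [0,0,0,0,0,0,64]
    - [-0.001,0.06,0.05,0,0,0,64]
    - [-0.005,0.179,0.15,0,0,0,64]
    - [-0.005,0.179,0.15,0,0,0,64]
    - [-0.005,0.179,0.25,0,0,0,64]
    - [-0.005,0.179,0.4,0,0,0,64]
    - [-0.005,0.179,0.55,0,0,0,64]

```text
time: 17.1
tcp_pos: [590.7, 17.4, 268.7]
ee_rot: [0.304, 0.63, 0.65, -0.296]
force: [1.6, 0.5, 1.3]
finger_gap: 0.746
finger_force: 0.0
```

```bash
python3 - <<'E'
from h import *
t=grab('top','t7');w=grab('wrist'); s=grab('scene')
for q in signs(t): print(q)
for m in r.masks_of(s,'sign1'):
    c=big(m['mask'].astype('uint8')); X=world(s,c[:,0],9)[:,:2].astype(np.float32); print('scene',m['confidence'],cv2.minAreaRect(X))
show(plan((439.3,-148.),-29.2,True,True,-17,zt=7))
print()
show(plan((610.6,-239.),-10,True,True,-17,zt=7))
E
```

```text
(0.83, [440.7, -147.8], [51.0, 111.0], -29.8, [56.0, 95.0, 153.0])
(0.8, [602.0, -268.8], [52.0, 110.0], -8.8, [185.0, 51.0, 47.0])
(0.58, [606.6, -41.1], [65.0, 17.0], 2.5, [218.0, 221.0, 225.0])
(0.45, [603.8, -78.5], [22.0, 65.0], -1.3, [152.0, 143.0, 130.0])
scene 0.93 ((551.110595703125, 9.89664077758789), (48.03159713745117, 100.78814697265625), 39.485008239746094)
scene 0.89 ((550.043212890625, -29.104446411132812), (50.12207794189453, 98.56266021728516), 40.425743103027344)
scene 0.82 ((442.05908203125, -148.8924560546875), (51.80478286743164, 120.72062683105469), 61.73221206665039)
scene 0.79 ((603.9142456054688, -270.33441162109375), (54.61482238769531, 114.89344024658203), 80.73799896240234)
scene 0.68 ((326.8333435058594, 227.0372314453125), (59.698081970214844, 87.30885314941406), 6.280302047729492)
scene 0.6 ((578.6647338867188, 93.41499328613281), (122.64918518066406, 409.33013916015625), 6.132171630859375)
hover x2 rows6.1 [-0.127, -0.346, -0.282, 0.222, 0.135, 0.128] -> [515.0, -190.0, 98.0]
pick x1 rows2.1 [-0.15, 0.084, -0.304, 0.0, 0.0, 0.0] -> [470.0, -165.0, 7.0
[... 226 characters left out ...]
, 102.0]
back x1 rows1.4 [-0.005, 0.179, 0.15, 0.0, 0.0, 0.0] -> [590.0, 49.0, 147.0]
up x1 rows2.4 [0.0, 0.0, 0.4, 0.0, 0.0, 0.0] -> [590.0, 49.0, 267.0]

hover x2 rows6.6 [0.175, -0.453, -0.282, 0.202, 0.175, 0.168] -> [696.0, -254.0, 98.0]
pick x1 rows2.1 [-0.169, 0.03, -0.304, 0.0, 0.0, 0.0] -> [645.0, -245.0, 7.0]
lift x1 rows3.0 [0.0, 0.0, 0.5, 0.0, 0.0, 0.0] -> [645.0, -245.0, 157.0]
over x2 rows6.6 [-0.089, 0.401, 0.092, -0.202, -0.174, -0.168] -> [592.0, -4.0, 212.0]
down x1 rows2.2 [0.0, 0.0, -0.367, 0.0, 0.0, 0.0] -> [592.0, -4.0, 102.0]
back x1 rows1.4 [-0.005, 0.179, 0.15, 0.0, 0.0, 0.0] -> [590.0, 49.0, 147.0]
up x1 rows2.4 [0.0, 0.0, 0.4, 0.0, 0.0, 0.0] -> [590.0, 49.0, 267.0]
```

Red has been knocked to (602,-269.5). Blue is in place, so it goes next.

Call:
send_rows:
  commands:
    - [-0.127,-0.346,-0.1,0.222,0.135,0.128,70]
    - [-0.127,-0.346,-0.1,0.222,0.135,0.128,70]
    - [-0.127,-0.346,-0.1,0.222,0.135,0.128,70]
    - [-0.127,-0.346,-0.1,0.222,0.135,0.128,70]
    - [-0.127,-0.346,-0.1,0.222,0.135,0.128,70]
    - [-0.127,-0.346,-0.1,0.222,0.135,0.128,70]
    - [-0.127,-0.346,-0.1,0.222,0.135,0.128,70]
    - [-0.127,-0.346,-0.1,0.222,0.135,0.128,70]

```text
time: 18.15
tcp_pos: [552.6, -86.9, 235.7]
ee_rot: [-0.016, 0.484, 0.867, -0.117]
force: [-0.6, 1.0, 0.4]
finger_gap: 0.82
finger_force: 0.0
```

Call:
send_rows:
  commands:
    - [-0.127,-0.346,-0.464,0.222,0.135,0.128,70]
    - [-0.127,-0.346,-0.464,0.222,0.135,0.128,70]
    - [-0.127,-0.346,-0.464,0.222,0.135,0.128,70]
    - [-0.127,-0.346,-0.464,0.222,0.135,0.128,70]
    - [-0.127,-0.346,-0.464,0.222,0.135,0.128,70]
    - [-0.127,-0.346,-0.464,0.222,0.135,0.128,70]
    - [-0.127,-0.346,-0.464,0.222,0.135,0.128,70]
    - [-0.127,-0.346,-0.464,0.222,0.135,0.128,70]
    - [-0.127,-0.346,-0.464,0.222,0.135,0.128,70]

```text
time: 19.05
tcp_pos: [515.1, -188.9, 99.9]
ee_rot: [-0.33, 0.236, 0.91, 0.085]
force: [-0.1, 1.1, 1.1]
finger_gap: 0.822
finger_force: 0.0
```

```bash
python3 - <<'E'
from h import *
w=grab('wrist')
for m in r.masks_of(w,'sign3'):
    c=big(m['mask'].astype('uint8')); X=world(w,c[:,0],6)[:,:2].astype(np.float32); q=cv2.minAreaRect(X)
    print(round(m['confidence'],2),q,np.median(w['image'][m['mask']],0))
show(plan((440.2,-147.8),-29.2,True,True,-17,zt=7)[:2])
E
```

```text
0.9 ((596.0978393554688, 25.60747528076172), (90.0970687866211, 35.79337692260742), 80.44737243652344) [135. 131. 121.]
0.85 ((619.9268798828125, -13.87453842163086), (101.96284484863281, 80.75220489501953), 78.45708465576172) [137. 131. 122.]
0.84 ((440.5401611328125, -145.087646484375), (51.64380645751953, 115.81416320800781), 60.6298828125) [ 55. 115. 148.]
hover x1 rows0.1 [0.001, -0.003, -0.009, 0.001, 0.001, -0.001] -> [516.0, -190.0, 98.0]
pick x1 rows2.1 [-0.15, 0.084, -0.304, 0.0, 0.0, 0.0] -> [471.0, -165.0, 7.0]
```

Call:
send_rows:
  commands:
    - [-0.075,0.042,-0.15,0,0,0,70]
    - [-0.125,0.07,-0.25,0,0,0,70]
    - [-0.149,0.081,-0.313,0,0,0,70]
    - [-0.149,0.081,-0.313,0,0,0,70]
    - [-0.149,0.081,-0.313,0,0,0,40]
    - [-0.149,0.081,-0.313,0,0,0,40]
    - [-0.149,0.081,-0.313,0,0,0,40]
    - [-0.149,0.081,-0.313,0,0,0,40]
    - [-0.149,0.081,-0.313,0,0,0,40]
    - [-0.149,0.081,-0.313,0,0,0,40]

```text
time: 20.15
tcp_pos: [471.8, -166.3, 7.5]
ee_rot: [-0.329, 0.236, 0.91, 0.086]
force: [1.4, -1.4, 7.6]
finger_gap: 0.566
finger_force: 41.9
```

Call:
send_rows:
  commands:
    - [0,0,0.1,0,0,0,40]
    - [0,0,0.3,0,0,0,40]
    - [0,0,0.5,0,0,0,40]
    - [0,0,0.5,0,0,0,40]
    - [0,0,0.5,0,0,0,40]

```text
time: 20.65
tcp_pos: [471.9, -166.5, 159.7]
ee_rot: [-0.327, 0.236, 0.911, 0.085]
force: [0.6, -0.1, -1.2]
finger_gap: 0.568
finger_force: 41.4
```

```bash
python3 - <<'E'
from h import *
show(plan((440.2,-147.8),-29.2,True,True,-17,zt=8,off=37)[3:])
E
```

```text
over x2 rows6.0 [0.2, 0.272, 0.09, -0.221, -0.134, -0.129] -> [592.0, -3.0, 214.0]
down x1 rows2.2 [0.0, 0.0, -0.367, 0.0, 0.0, 0.0] -> [592.0, -3.0, 104.0]
back x1 rows1.4 [-0.005, 0.179, 0.15, 0.0, 0.0, 0.0] -> [590.0, 50.0, 149.0]
up x1 rows2.4 [0.0, 0.0, 0.4, 0.0, 0.0, 0.0] -> [590.0, 50.0, 269.0]
```

Call:
send_rows:
  commands:
    - [0.2,0.272,0.3,-0.221,-0.134,-0.129,40]
    - [0.2,0.272,0.3,-0.221,-0.134,-0.129,40]
    - [0.2,0.272,0.3,-0.221,-0.134,-0.129,40]
    - [0.2,0.272,0.3,-0.221,-0.134,-0.129,40]
    - [0.2,0.272,0.3,-0.221,-0.134,-0.129,40]
    - [0.2,0.272,0.3,-0.221,-0.134,-0.129,40]
    - [0.2,0.272,0.3,-0.221,-0.134,-0.129,40]
    - [0.2,0.272,0.3,-0.221,-0.134,-0.129,40]
    - [0.2,0.272,0.3,-0.221,-0.134,-0.129,40]

```text
time: 21.55
tcp_pos: [530.2, -84.4, 243.7]
ee_rot: [-0.019, 0.483, 0.868, -0.114]
force: [0.1, 0.5, -0.7]
finger_gap: 0.57
finger_force: 41.6
```

Call:
send_rows:
  commands:
    - [0.2,0.272,0,-0.221,-0.134,-0.129,40]
    - [0.2,0.272,0,-0.221,-0.134,-0.129,40]
    - [0.2,0.272,0,-0.221,-0.134,-0.129,40]
    - [0.2,0.272,0,-0.221,-0.134,-0.129,40]
    - [0.2,0.272,0,-0.221,-0.134,-0.129,40]
    - [0.2,0.272,0,-0.221,-0.134,-0.129,40]
    - [0.2,0.272,-0.06,-0.221,-0.134,-0.129,40]
    - [0.2,0.272,-0.12,-0.221,-0.134,-0.129,40]
    - [0.2,0.272,-0.12,-0.221,-0.134,-0.129,40]
    - [0.2,0.272,-0.12,-0.221,-0.134,-0.129,40]

```text
time: 22.55
tcp_pos: [590.2, -3.4, 208.5]
ee_rot: [0.3, 0.634, 0.65, -0.293]
force: [0.7, -0.9, -1.0]
finger_gap: 0.561
finger_force: 41.7
```

```bash
python3 - <<'E'
from h import *
show(plan((440.2,-147.8),-29.2,True,True,-17,zt=8,off=37)[3:])
E
```

```text
over x1 rows0.1 [0.006, 0.001, 0.018, -0.002, -0.0, 0.001] -> [592.0, -3.0, 214.0]
down x1 rows2.2 [0.0, 0.0, -0.367, 0.0, 0.0, 0.0] -> [592.0, -3.0, 104.0]
back x1 rows1.4 [-0.005, 0.179, 0.15, 0.0, 0.0, 0.0] -> [590.0, 50.0, 149.0]
up x1 rows2.4 [0.0, 0.0, 0.4, 0.0, 0.0, 0.0] -> [590.0, 50.0, 269.0]
```

Call:
send_rows:
  commands:
    - [0.005,0.002,-0.1,-0.002,0,0.001,40]
    - [0.005,0.002,-0.2,-0.002,0,0.001,40]
    - [0.005,0.002,-0.24,-0.002,0,0.001,40]
    - [0.005,0.002,-0.28,-0.002,0,0.001,40]
    - [0.005,0.002,-0.32,-0.002,0,0.001,40]
    - [0.005,0.002,-0.35,-0.002,0,0.001,40]
    - [0.005,0.002,-0.35,-0.002,0,0.001,40]

```text
time: 23.25
tcp_pos: [591.3, -1.9, 102.8]
ee_rot: [0.303, 0.631, 0.651, -0.294]
force: [-1.0, -0.4, -1.1]
finger_gap: 0.569
finger_force: 41.7
```

Call:
send_rows:
  commands:
    - [0,0,0,0,0,0,64]
    - [0,0,0,0,0,0,64]
    - [0,0,0,0,0,0,64]
    - [-0.001,0.06,0.05,0,0,0,64]
    - [-0.005,0.179,0.15,0,0,0,64]
    - [-0.005,0.179,0.15,0,0,0,64]
    - [-0.005,0.179,0.25,0,0,0,64]
    - [-0.005,0.179,0.4,0,0,0,64]
    - [-0.005,0.179,0.55,0,0,0,64]

```text
time: 24.15
tcp_pos: [589.8, 51.6, 269.6]
ee_rot: [0.303, 0.631, 0.651, -0.295]
force: [0.1, 0.2, 0.3]
finger_gap: 0.747
finger_force: 0.0
```

```bash
python3 - <<'E'
from h import *
t=grab('top','t8')
for q in signs(t): print(q)
s=grab('scene')
for m in r.masks_of(s,'sign1'):
    c=big(m['mask'].astype('uint8')); X=world(s,c[:,0],9)[:,:2].astype(np.float32); print('scene',m['confidence'],cv2.minAreaRect(X))
show(plan((602,-269.),-9,True,True,17,zt=7))
E
```

```text
(0.88, [602.1, -268.4], [53.0, 113.0], -8.3, [185.0, 52.0, 48.0])
(0.78, [605.0, -78.5], [22.0, 63.0], -1.3, [168.0, 160.0, 164.0])
(0.57, [605.4, -41.6], [17.0, 67.0], -1.0, [218.0, 221.0, 224.5])
(0.51, [604.8, -5.4], [70.0, 19.0], 2.9, [180.0, 187.5, 196.5])
scene 0.95 ((602.4246826171875, -269.44329833984375), (53.13060760498047, 116.2353744506836), 81.0879898071289)
scene 0.92 ((553.5951538085938, 49.02583312988281), (51.15701675415039, 107.09661102294922), 40.08503341674805)
scene 0.76 ((550.3545532226562, 11.51565170288086), (47.96210479736328, 104.89330291748047), 40.75228500366211)
scene 0.62 ((550.4334716796875, -28.755420684814453), (49.82576370239258, 99.28961944580078), 41.48662567138672)
hover x2 rows6.6 [0.162, -0.557, -0.287, 0.2, 0.177, 0.171] -> [687.0, -283.0, 98.0]
pick x1 rows2.1 [-0.169, 0.027, -0.304, 0.0, 0.0, 0.0] -> [637.0, -274.0, 7.0]
lift x1 rows3.0 [0.0, 0.0, 0.5, 0.0, 0.0, 0.0] -> [637.0, -274.0, 157.0]
over x2 rows6.6 [-0.076, 0.507, 0.092, -0.201, -0.176, -0.171] -> [591.0, 30.0, 212.0]
down x1 rows2.2 [0.0, 0.0, -0.367, 0.0, 0.0, 0.0] -> [591.0, 30.0, 102.0]
back x1 rows1.4 [-0.005, 0.179, 0.15, 0.0, 0.0, 0.0] -> [589.0, 83.0, 147.0]
up x1 rows2.4 [0.0, 0.0, 0.4, 0.0, 0.0, 0.0] -> [589.0, 83.0, 267.0]
```

```bash
python3 - <<'E'
from h import *
show(plan((602,-269.),-8.7,False,True,17,zt=7))
E
```

```text
hover x2 rows7.3 [-0.123, -0.513, -0.287, 0.184, -0.207, -0.213] -> [517.0, -256.0, 98.0]
pick x1 rows2.1 [0.169, -0.026, -0.304, 0.0, 0.0, 0.0] -> [567.0, -264.0, 7.0]
lift x1 rows3.0 [0.0, 0.0, 0.5, 0.0, 0.0, 0.0] -> [567.0, -264.0, 157.0]
over x2 rows7.3 [0.039, 0.489, 0.092, -0.184, 0.208, 0.213] -> [591.0, 30.0, 212.0]
down x1 rows2.2 [0.0, 0.0, -0.367, 0.0, 0.0, 0.0] -> [591.0, 30.0, 102.0]
back x1 rows1.4 [-0.005, 0.179, 0.15, 0.0, 0.0, 0.0] -> [589.0, 83.0, 147.0]
up x1 rows2.4 [0.0, 0.0, 0.4, 0.0, 0.0, 0.0] -> [589.0, 83.0, 267.0]
```

Call:
send_rows:
  commands:
    - [-0.123,-0.513,0,0.184,-0.207,-0.213,70]
    - [-0.123,-0.513,0,0.184,-0.207,-0.213,70]
    - [-0.123,-0.513,0,0.184,-0.207,-0.213,70]
    - [-0.123,-0.513,0,0.184,-0.207,-0.213,70]
    - [-0.123,-0.513,0,0.184,-0.207,-0.213,70]
    - [-0.123,-0.513,0,0.184,-0.207,-0.213,70]
    - [-0.123,-0.513,0,0.184,-0.207,-0.213,70]
    - [-0.123,-0.513,0,0.184,-0.207,-0.213,70]
    - [-0.123,-0.513,0,0.184,-0.207,-0.213,70]

```text
time: 25.25
tcp_pos: [552.4, -102.7, 267.7]
ee_rot: [0.193, 0.92, 0.341, 0.026]
force: [-0.2, 0.7, -0.0]
finger_gap: 0.821
finger_force: 0.0
```

Call:
send_rows:
  commands:
    - [-0.123,-0.513,0,0.184,-0.207,-0.213,70]
    - [-0.123,-0.513,0,0.184,-0.207,-0.213,70]
    - [-0.123,-0.513,-0.3,0.184,-0.207,-0.213,70]
    - [-0.123,-0.513,-0.574,0.184,-0.207,-0.213,70]
    - [-0.123,-0.513,-0.574,0.184,-0.207,-0.213,70]
    - [-0.123,-0.513,-0.574,0.184,-0.207,-0.213,70]
    - [-0.123,-0.513,-0.574,0.184,-0.207,-0.213,70]
    - [-0.123,-0.513,-0.574,0.184,-0.207,-0.213,70]
    - [-0.123,-0.513,-0.574,0.184,-0.207,-0.213,70]
    - [-0.123,-0.513,-0.574,0.184,-0.207,-0.213,70]

```text
time: 26.25
tcp_pos: [516.3, -255.4, 95.8]
ee_rot: [0.026, 0.938, -0.067, 0.338]
force: [-0.8, 1.2, 0.8]
finger_gap: 0.818
finger_force: 0.0
```

```bash
python3 - <<'E'
from h import *
w=grab('wrist'); print(r.observe()['joint_positions'])
for m in r.masks_of(w,'sign3'):
    c=big(m['mask'].astype('uint8')); X=world(w,c[:,0],6)[:,:2].astype(np.float32); q=cv2.minAreaRect(X)
    print(round(m['confidence'],2),q,np.median(w['image'][m['mask']],0))
show(plan((602,-269.),-8.7,False,True,17,zt=7)[:2])
E
```

```text
[-0.72900689 -0.5021139   2.12400181  0.44264157  0.96088865  0.83255106]
0.74 ((632.7516479492188, -26.382003784179688), (99.8539810180664, 39.664390563964844), 10.426722526550293) [110. 105.  99.]
0.58 ((606.6589965820312, -267.7288818359375), (52.92010498046875, 117.17906951904297), 81.15904235839844) [208.  36.  22.]
0.31 ((608.8435668945312, -59.04444885253906), (110.59072875976562, 91.21050262451172), 1.8458338975906372) [100.  98.  96.]
hover x1 rows0.1 [-0.001, -0.001, 0.004, 0.001, -0.001, -0.003] -> [517.0, -256.0, 98.0]
pick x1 rows2.1 [0.169, -0.026, -0.304, 0.0, 0.0, 0.0] -> [567.0, -264.0, 7.0]
```

Call:
send_rows:
  commands:
    - [0.085,-0.013,-0.15,0,0,0,70]
    - [0.141,-0.022,-0.25,0,0,0,70]
    - [0.171,-0.026,-0.299,0,0,0,70]
    - [0.171,-0.026,-0.299,0,0,0,70]
    - [0.171,-0.026,-0.299,0,0,0,40]
    - [0.171,-0.026,-0.299,0,0,0,40]
    - [0.171,-0.026,-0.299,0,0,0,40]
    - [0.171,-0.026,-0.299,0,0,0,40]
    - [0.171,-0.026,-0.299,0,0,0,40]
    - [0.171,-0.026,-0.299,0,0,0,40]

```text
time: 27.35
tcp_pos: [568.1, -264.3, 8.7]
ee_rot: [0.026, 0.937, -0.068, 0.341]
force: [-4.5, 1.7, 5.8]
finger_gap: 0.56
finger_force: 42.0
```

Call:
send_rows:
  commands:
    - [0,0,0.1,0,0,0,40]
    - [0,0,0.3,0,0,0,40]
    - [0,0,0.5,0,0,0,40]
    - [0,0,0.5,0,0,0,40]
    - [0,0,0.5,0,0,0,40]

```text
time: 27.85
tcp_pos: [569.0, -265.0, 163.5]
ee_rot: [0.028, 0.936, -0.068, 0.343]
force: [0.3, -0.5, -0.8]
finger_gap: 0.566
finger_force: 41.3
```

```bash
python3 - <<'E'
from h import *
show(plan((602.5,-269),-8.7,False,True,17,zt=8,off=36)[3:])
E
```

```text
over x2 rows7.3 [0.037, 0.493, 0.083, -0.184, 0.209, 0.212] -> [591.0, 31.0, 213.0]
down x1 rows2.2 [0.0, 0.0, -0.367, 0.0, 0.0, 0.0] -> [591.0, 31.0, 103.0]
back x1 rows1.4 [-0.005, 0.179, 0.15, 0.0, 0.0, 0.0] -> [589.0, 84.0, 148.0]
up x1 rows2.4 [0.0, 0.0, 0.4, 0.0, 0.0, 0.0] -> [589.0, 84.0, 268.0]
```

Call:
send_rows:
  commands:
    - [0,0,0.25,0,0,0,40]
    - [0.037,0.3,0.5,-0.184,0.209,0.212,40]
    - [0.037,0.493,0.5,-0.184,0.209,0.212,40]
    - [0.037,0.493,0.5,-0.184,0.209,0.212,40]
    - [0.037,0.493,0.5,-0.184,0.209,0.212,40]
    - [0.037,0.493,0.5,-0.184,0.209,0.212,40]
    - [0.037,0.493,0.5,-0.184,0.209,0.212,40]
    - [0.037,0.493,0.5,-0.184,0.209,0.212,40]
    - [0.037,0.493,0.5,-0.184,0.209,0.212,40]
    - [0.037,0.493,0.5,-0.184,0.209,0.212,40]
    - [0.037,0.493,0.5,-0.184,0.209,0.212,40]

```text
time: 28.95
tcp_pos: [578.6, -115.7, 304.9]
ee_rot: [0.193, 0.92, 0.34, 0.023]
force: [-0.0, -0.4, -0.9]
finger_gap: 0.56
finger_force: 41.5
```

Call:
send_rows:
  commands:
    - [0.037,0.493,0,-0.184,0.209,0.212,40]
    - [0.037,0.493,0,-0.184,0.209,0.212,40]
    - [0.037,0.493,0,-0.184,0.209,0.212,40]
    - [0.037,0.493,0,-0.184,0.209,0.212,40]
    - [0.037,0.493,0,-0.184,0.209,0.212,40]
    - [0.037,0.493,0,-0.184,0.209,0.212,40]
    - [0.037,0.493,0,-0.184,0.209,0.212,40]
    - [0.037,0.493,-0.1,-0.184,0.209,0.212,40]
    - [0.037,0.493,-0.22,-0.184,0.209,0.212,40]
    - [0.037,0.493,-0.33,-0.184,0.209,0.212,40]
    - [0.037,0.493,-0.33,-0.184,0.209,0.212,40]
    - [0.037,0.493,-0.33,-0.184,0.209,0.212,40]

```text
time: 30.15
tcp_pos: [589.6, 31.3, 208.3]
ee_rot: [0.304, 0.632, 0.647, -0.299]
force: [-0.1, -1.1, -0.5]
finger_gap: 0.565
finger_force: 41.6
```

```bash
python3 - <<'E'
from h import *
show(plan((602.5,-269),-8.7,False,True,17,zt=8,off=36)[3:])
E
```

```text
over x1 rows0.1 [0.005, -0.002, 0.016, 0.003, -0.001, 0.002] -> [591.0, 31.0, 213.0]
down x1 rows2.2 [0.0, 0.0, -0.367, 0.0, 0.0, 0.0] -> [591.0, 31.0, 103.0]
back x1 rows1.4 [-0.005, 0.179, 0.15, 0.0, 0.0, 0.0] -> [589.0, 84.0, 148.0]
up x1 rows2.4 [0.0, 0.0, 0.4, 0.0, 0.0, 0.0] -> [589.0, 84.0, 268.0]
```

Call:
send_rows:
  commands:
    - [0.005,-0.002,-0.1,0.003,0,0.002,40]
    - [0.005,-0.002,-0.2,0.003,0,0.002,40]
    - [0.005,-0.002,-0.24,0.003,0,0.002,40]
    - [0.005,-0.002,-0.28,0.003,0,0.002,40]
    - [0.005,-0.002,-0.32,0.003,0,0.002,40]
    - [0.005,-0.002,-0.352,0.003,0,0.002,40]
    - [0.005,-0.002,-0.352,0.003,0,0.002,40]

```text
time: 30.85
tcp_pos: [591.4, 31.4, 102.2]
ee_rot: [0.302, 0.631, 0.651, -0.295]
force: [-0.4, -0.2, -0.5]
finger_gap: 0.562
finger_force: 41.6
```

Call:
send_rows:
  commands:
    - [0,0,0,0,0,0,64]
    - [0,0,0,0,0,0,64]
    - [0,0,0,0,0,0,64]
    - [-0.001,0.06,0.06,0,0,0,64]
    - [-0.003,0.12,0.18,0,0,0,64]
    - [-0.003,0.12,0.3,0,0,0,64]
    - [-0.003,0.12,0.45,0,0,0,64]
    - [-0.003,0.12,0.6,0,0,0,64]
    - [-0.003,0.12,0.6,0,0,0,64]

```text
time: 31.75
tcp_pos: [591.3, 67.7, 291.3]
ee_rot: [0.305, 0.634, 0.649, -0.289]
force: [-0.0, -0.2, 0.3]
finger_gap: 0.748
finger_force: 0.0
```

```bash
python3 - <<'E'
from h import *
w=grab('wrist'); s=grab('scene'); t=grab('top')
cv2.imwrite('pics/s9.png',np.hstack([cv2.resize(s['image'][190:350,260:440,::-1],(450,400)),cv2.resize(w['image'][:,120:520,::-1],(350,400))]))
o=r.observe(); print(o['tcp_pos'],o['joint_positions'])
for n in('ink1',):
  for m in r.masks_of(t,n):
    c=big(m['mask'].astype('uint8')); print(m['confidence'],np.round(cv2.boxPoints(cv2.minAreaRect(world(t,c[:,0],20)[:,:2].astype(np.float32)))).tolist())
# caps of standing bottles at z=105
for n,lo,hi,b in(('yel',(22,120,100),(34,255,255),(165,225,190,255)),('blk',(0,0,0),(180,255,50),(170,305,184,325)),
   ('red',(0,150,80),(8,255,255),(285,260,345,300)),('blue',(105,150,60),(125,255,255),(220,260,280,300))):
    for c in cv2.findContours(hsvmask(t,lo,hi,b),0,1)[0]:
        if cv2.contourArea(c)>15: print(n,cv2.contourArea(c),world(t,[cen(c)],105 if n in('yel','blk') else 30).round(1))
E
```

```text
[590.35147937  67.62681653 282.03623168] [ 0.46180639  0.27578791  1.14832822 -0.86612888  1.99548288  0.16834951]
0.91 [[374.0, 126.0], [416.0, 113.0], [450.0, 217.0], [407.0, 231.0]]
0.56 [[385.0, -43.0], [425.0, -54.0], [453.0, 46.0], [413.0, 57.0]]
red 60.0 [[406.5 -38.1  30. ]]
red 256.0 [[423.1  14.8  30. ]]
blue 63.5 [[398.3 129.3  30. ]]
blue 252.0 [[416.6 183.   30. ]]
```

View pics/s9.png

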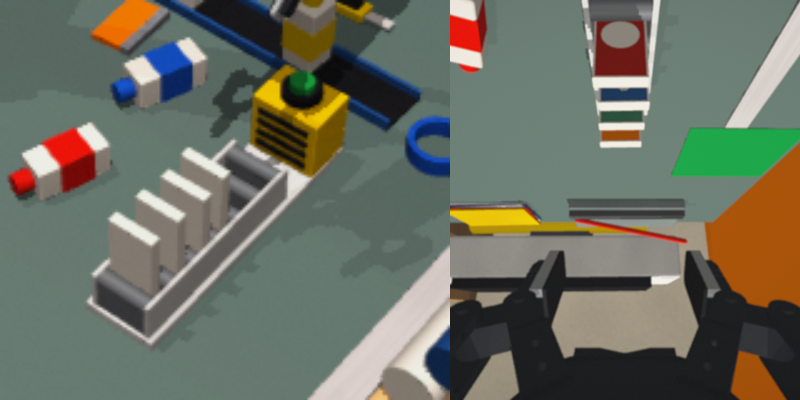

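All four signs are seated with their prints facing the blower: red disc, blue, green and orange in the right panel. Now the button.

```bash
python3 - <<'E'
from h import *
Q=Ryz(np.array([1,0.3,0]),-UP); P=np.array([586.3,191.8,150])
show([('over',P,Q),('down',P-[0,0,55],Q)])
E
```

```text
over x1 rows6.1 [-0.013, 0.414, -0.436, 0.275, 0.043, 0.077] -> [586.0, 192.0, 150.0]
down x1 rows1.1 [0.0, 0.0, -0.183, 0.0, 0.0, 0.0] -> [586.0, 192.0, 95.0]
```

Call:
send_rows:
  commands:
    - [-0.013,0.414,0,0.275,0.043,0.077,0]
    - [-0.013,0.414,0,0.275,0.043,0.077,0]
    - [-0.013,0.414,0,0.275,0.043,0.077,0]
    - [-0.013,0.414,0,0.275,0.043,0.077,0]
    - [-0.013,0.414,0,0.275,0.043,0.077,0]
    - [-0.013,0.414,-0.2,0.275,0.043,0.077,0]
    - [-0.013,0.414,-0.4,0.275,0.043,0.077,0]
    - [-0.013,0.414,-0.46,0.275,0.043,0.077,0]
    - [-0.013,0.414,-0.46,0.275,0.043,0.077,0]
    - [-0.013,0.414,-0.46,0.275,0.043,0.077,0]

```text
time: 32.95
tcp_pos: [585.7, 191.6, 143.1]
ee_rot: [-0.001, 0.598, 0.802, -0.001]
force: [0.2, 0.3, 1.0]
finger_gap: -0.002
finger_force: 0.0
```

```bash
python3 - <<'E'
from h import *
w=grab('wrist'); c=big(hsvmask(w,(45,100,60),(75,255,255),(150,100,500,420))); print(cv2.contourArea(c),world(w,[cen(c)],103))
Q=Ryz(np.array([1,0.3,0]),-UP); P=np.array([586.3,191.8,95]); o=r.observe(); print(o['tcp_pos'],o['finger_gap'])
show([('down',P,Q)])
E
```

```text
1626.5 [[586.75599954 193.86238139 103.        ]]
[586.87063391 192.07901636 145.73636078] -0.0028305608803937533
down x1 rows1.0 [-0.002, -0.001, -0.169, -0.0, 0.001, 0.001] -> [586.0, 192.0, 95.0]
```

Call:
send_rows:
  commands:
    - [0,0.002,-0.1,0,0,0,0]
    - [0,0.002,-0.14,0,0,0,0]
    - [0,0.002,-0.15,0,0,0,0]
    - [0,0.002,-0.155,0,0,0,0]

```text
time: 33.4
tcp_pos: [587.3, 193.0, 101.0]
ee_rot: [0.001, 0.597, 0.802, 0.002]
force: [-3.4, -0.2, 8.7]
finger_gap: 0.002
finger_force: 4.4
```

Call:
send_rows:
  commands:
    - [0,0,-0.01,0,0,0,0]
    - [0,0,-0.018,0,0,0,0]
    - [0,0,-0.018,0,0,0,0]

```text
time: 33.7
tcp_pos: [587.5, 193.1, 100.7]
ee_rot: [0.002, 0.597, 0.802, 0.003]
force: [-11.6, -2.5, 22.8]
finger_gap: 0.001
finger_force: 11.4
```

Call:
send_rows:
  commands:
    - [0,0,-0.01,0,0,0,0]
    - [0,0,-0.01,0,0,0,0]
    - [0,0,-0.01,0,0,0,0]

```text
time: 34.0
tcp_pos: [587.6, 193.1, 100.6]
ee_rot: [0.003, 0.597, 0.802, 0.004]
force: [-16.1, -4.3, 32.8]
finger_gap: -0.003
finger_force: 16.3
```

Call:
send_rows:
  commands:
    - [0,0,0.03,0,0,0,0]
    - [0,0,0.03,0,0,0,0]

```text
time: 34.2
tcp_pos: [588.0, 193.1, 103.9]
ee_rot: [0.002, 0.598, 0.802, 0.003]
force: [-1.1, 0.8, 3.5]
finger_gap: -0.001
finger_force: 1.6
```

Call:
send_rows:
  commands:
    - [0,0,0.008,0,0,0,0]
    - [0,0,0.008,0,0,0,0]

```text
time: 34.4
tcp_pos: [587.7, 193.0, 102.6]
ee_rot: [0.001, 0.598, 0.802, 0.002]
force: [2.4, 1.7, 4.7]
finger_gap: -0.0
finger_force: 1.9
```

Call:
send_rows:
  commands:
    - [0,0,0.008,0,0,0,0]
    - [0,0,0.008,0,0,0,0]

```text
time: 34.6
tcp_pos: [586.8, 192.4, 103.5]
ee_rot: [0.001, 0.598, 0.802, 0.001]
force: [1.3, 1.4, 3.7]
finger_gap: -0.003
finger_force: 1.7
```

The press is confirmed: hard stop at z≈100.6 (33 N), then the spring carried it back. Next, the bottles.

```bash
cat >> h.py <<'E'
def bplan(base,cap,lx,ly=311.,s=45,zt=8,alpha=40,carry=190,zrel=6):
    base=np.array([*base,20.]);c=np.array([*cap,20.])-base;c/=np.linalg.norm(c); al=np.radians(alpha)
    d=-np.cos(al)*UP-np.sin(al)*c
    M=R.from_matrix(np.c_[UP,[0,1,0],np.cross(UP,[0,1,0])]@np.linalg.inv(np.c_[c,UP,np.cross(c,UP)]))
    Q=Ryz(M.inv().apply([1,0,0]),d); P=base+s*c; P[2]=0; P=P+[0,0,zt]-d*0
    k=(20-zt)/np.cos(al); P=P+[0,0,0]; P[:2]+= (d*k)[:2]*-1*0  # TCP below grip axis point
    P=np.array([*(base+s*c+d*18.7)[:2],zt])
    Pf=np.array([lx,ly,zrel])+M.apply(P-base); Qf=M*Q; df=Qf.apply(UP)
    return [('hover',P-90*d+[0,0,20],Q),('pick',P,Q),('lift',P+[0,0,carry],Q),('over',Pf+[0,0,carry-20],Qf),('down',Pf,Qf),('back',Pf-75*df,Qf),('up',Pf-75*df+[0,0,150],Qf)]
E
python3 - <<'E'
from h import *
t=grab('top')
m=hsvmask(t,(100,120,40),(125,255,255),(165,190,205,345)); X=world(t,np.argwhere(m>0)[:,::-1],14); 
for lo,hi in((300,380),(380,480),(545,630)):
    k=X[(X[:,0]>lo)&(X[:,0]<hi)]; a=k[k[:,1]>311][:,1];b=k[k[:,1]<311][:,1]; print(lo,len(a),len(b),a.mean() if len(a) else 0,b.mean() if len(b) else 0)
for q in r.masks_of(t,'ink1'):
    c=big(q['mask'].astype('uint8')); print(round(q['confidence'],2),np.round(cv2.boxPoints(cv2.minAreaRect(world(t,c[:,0],85)[:,:2].astype(np.float32)))).tolist())
print(r.observe()['tcp_pos'])
show([('up',r.observe()['tcp_pos']+[0,0,100],rot(r.observe()['ee_rot']))]+bplan((433,51.5),(405,-48.5),595))
E
```

```text
300 38 89 341.46586658211 282.4180479669932
380 108 0 340.1677533685357 0
545 25 77 339.65987978369054 280.6357886144104
0.86 [[384.0, -37.0], [421.0, -49.0], [450.0, 45.0], [413.0, 57.0]]
0.69 [[485.0, 331.0], [485.0, 304.0], [530.0, 305.0], [529.0, 332.0]]
0.64 [[322.0, 331.0], [323.0, 274.0], [363.0, 275.0], [362.0, 331.0]]
[586.60947692 192.34185013 103.0832537 ]
up x1 rows2.0 [0.0, 0.0, 0.333, 0.0, 0.0, 0.0] -> [587.0, 192.0, 203.0]
hover x1 rows6.2 [-0.594, -0.761, -0.354, 0.225, 0.002, -0.171] -> [409.0, -36.0, 97.0]
pick x1 rows2.1 [0.052, 0.186, -0.296, 0.0, 0.0, 0.0] -> [424.0, 20.0, 8.0]
lift x1 rows3.8 [0.0, 0.0, 0.633, 0.0, 0.0, 0.0] -> [424.0, 20.0, 198.0]
over x2 rows5.3 [0.285, 0.465, 0.018, -0.248, 0.034, 0.034] -> [595.0, 299.0, 209.0]
down x1 rows3.4 [0.0, 0.0, -0.567, 0.0, 0.0, 0.0] -> [595.0, 299.0, 39.0]
back x1 rows1.5 [0.0, 0.192, 0.161, 0.0, 0.0, 0.0] -> [595.0, 356.0, 87.0]
up x1 rows3.0 [0.0, 0.0, 0.5, 0.0, 0.0, 0.0] -> [595.0, 356.0, 237.0]
```

Call:
send_rows:
  commands:
    - [0,0,0.16,0,0,0,40]
    - [0,0,0.333,0,0,0,64]
    - [-0.3,-0.4,0.333,0.225,0.002,-0.171,64]
    - [-0.594,-0.761,0.15,0.225,0.002,-0.171,64]
    - [-0.594,-0.761,0.05,0.225,0.002,-0.171,64]
    - [-0.594,-0.761,-0.021,0.225,0.002,-0.171,64]
    - [-0.594,-0.761,-0.021,0.225,0.002,-0.171,64]
    - [-0.594,-0.761,-0.021,0.225,0.002,-0.171,64]
    - [-0.594,-0.761,-0.021,0.225,0.002,-0.171,64]
    - [-0.594,-0.761,-0.021,0.225,0.002,-0.171,64]
    - [-0.594,-0.761,-0.021,0.225,0.002,-0.171,64]

```text
time: 35.8
tcp_pos: [408.5, -35.5, 97.1]
ee_rot: [-0.207, 0.748, 0.569, 0.273]
force: [-0.3, 0.0, 1.2]
finger_gap: 0.751
finger_force: 0.0
```

```bash
python3 - <<'E'
from h import *
w=grab('wrist','w10'); print(r.observe()['joint_positions'])
show(bplan((433,51.5),(405,-48.5),595,310.3)[:2])
E
```

```text
[-0.69192223 -0.32728871  1.99647487  0.64018292  1.75726172 -0.39406038]
hover x1 rows0.0 [-0.002, -0.003, -0.003, 0.0, 0.001, -0.001] -> [409.0, -36.0, 97.0]
pick x1 rows2.1 [0.052, 0.186, -0.296, 0.0, 0.0, 0.0] -> [424.0, 20.0, 8.0]
```

View pics/w10.png

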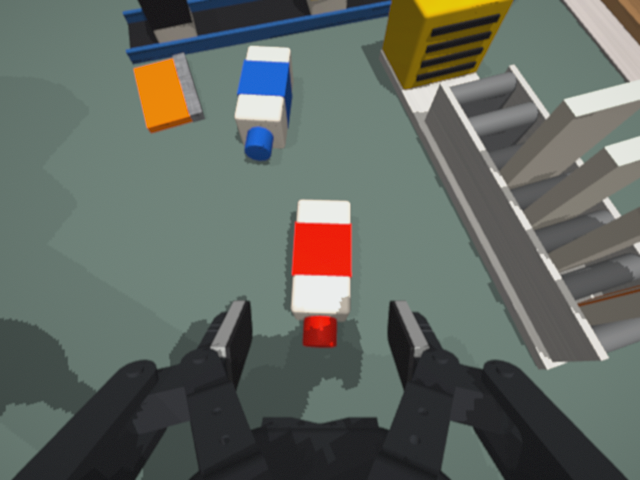

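The wrist view shows the red bottle centred between the fingers, cap towards the hand (320,332) and base away at (323,205). Picking it.

Call:
send_rows:
  commands:
    - [0.025,0.09,-0.15,0,0,0,64]
    - [0.042,0.15,-0.24,0,0,0,64]
    - [0.05,0.183,-0.299,0,0,0,64]
    - [0.05,0.183,-0.299,0,0,0,64]
    - [0.05,0.183,-0.299,0,0,0,30]
    - [0.05,0.183,-0.299,0,0,0,30]
    - [0.05,0.183,-0.299,0,0,0,30]
    - [0.05,0.183,-0.299,0,0,0,30]
    - [0.05,0.183,-0.299,0,0,0,30]
    - [0.05,0.183,-0.299,0,0,0,30]

```text
time: 36.85
tcp_pos: [424.6, 18.6, 9.3]
ee_rot: [-0.205, 0.748, 0.569, 0.275]
force: [1.2, 3.1, 7.3]
finger_gap: 0.463
finger_force: 39.6
```

Call:
send_rows:
  commands:
    - [0,0,0.1,0,0,0,30]
    - [0,0,0.3,0,0,0,30]
    - [0,0,0.5,0,0,0,30]
    - [0,0,0.633,0,0,0,30]
    - [0,0,0.633,0,0,0,30]
    - [0,0,0.633,0,0,0,30]

```text
time: 37.45
tcp_pos: [424.0, 17.9, 199.1]
ee_rot: [-0.204, 0.748, 0.569, 0.274]
force: [-0.9, -0.1, -1.9]
finger_gap: 0.469
finger_force: 40.6
```

```bash
python3 - <<'E'
from h import *
show(bplan((433,51.5),(405,-48.5),595,310.3)[3:])
E
```

```text
over x2 rows5.3 [0.285, 0.467, 0.016, -0.248, 0.035, 0.033] -> [595.0, 298.0, 209.0]
down x1 rows3.4 [0.0, 0.0, -0.567, 0.0, 0.0, 0.0] -> [595.0, 298.0, 39.0]
back x1 rows1.5 [0.0, 0.192, 0.161, 0.0, 0.0, 0.0] -> [595.0, 356.0, 87.0]
up x1 rows3.0 [0.0, 0.0, 0.5, 0.0, 0.0, 0.0] -> [595.0, 356.0, 237.0]
```

Call:
send_rows:
  commands:
    - [0.285,0.467,0.1,-0.248,0.035,0.033,30]
    - [0.285,0.467,0.1,-0.248,0.035,0.033,30]
    - [0.285,0.467,0.1,-0.248,0.035,0.033,30]
    - [0.285,0.467,0.1,-0.248,0.035,0.033,30]
    - [0.285,0.467,0.1,-0.248,0.035,0.033,30]
    - [0.285,0.467,0.1,-0.248,0.035,0.033,30]
    - [0.285,0.467,0.1,-0.248,0.035,0.033,30]
    - [0.285,0.467,0.1,-0.248,0.035,0.033,30]

```text
time: 38.25
tcp_pos: [508.2, 159.3, 224.2]
ee_rot: [0.048, 0.754, 0.655, -0.016]
force: [-0.6, 0.4, -1.3]
finger_gap: 0.466
finger_force: 40.5
```

Call:
send_rows:
  commands:
    - [0.285,0.467,-0.068,-0.248,0.035,0.033,30]
    - [0.285,0.467,-0.068,-0.248,0.035,0.033,30]
    - [0.285,0.467,-0.068,-0.248,0.035,0.033,30]
    - [0.285,0.467,-0.068,-0.248,0.035,0.033,30]
    - [0.285,0.467,-0.068,-0.248,0.035,0.033,30]
    - [0.285,0.467,-0.068,-0.248,0.035,0.033,30]
    - [0.285,0.467,-0.068,-0.248,0.035,0.033,30]
    - [0.285,0.467,-0.068,-0.248,0.035,0.033,30]
    - [0.285,0.467,-0.068,-0.248,0.035,0.033,30]

```text
time: 39.15
tcp_pos: [595.1, 297.2, 208.8]
ee_rot: [0.296, 0.645, 0.638, -0.298]
force: [0.2, 0.0, -0.3]
finger_gap: 0.465
finger_force: 40.6
```

```bash
python3 - <<'E'
from h import *
w=grab('wrist'); s=grab('scene'); t=grab('top'); print(r.observe()['joint_positions'])
cv2.imwrite('pics/s11.png',np.hstack([cv2.resize(s['image'][150:310,290:470,::-1],(450,400)),cv2.resize(w['image'][:,120:520,::-1],(350,400))]))
show(bplan((433,51.5),(405,-48.5),595,310.3,zt=9)[3:])
E
```

```text
[ 0.71036039  0.73211442  0.67567404 -0.80196389  2.21350252  0.38116021]
over x1 rows0.1 [0.001, 0.005, -0.0, -0.002, 0.001, 0.003] -> [595.0, 299.0, 209.0]
down x1 rows3.4 [0.0, 0.0, -0.567, 0.0, 0.0, 0.0] -> [595.0, 299.0, 39.0]
back x1 rows1.5 [0.0, 0.192, 0.161, 0.0, 0.0, 0.0] -> [595.0, 357.0, 87.0]
up x1 rows3.0 [0.0, 0.0, 0.5, 0.0, 0.0, 0.0] -> [595.0, 357.0, 237.0]
```

View pics/s11.png

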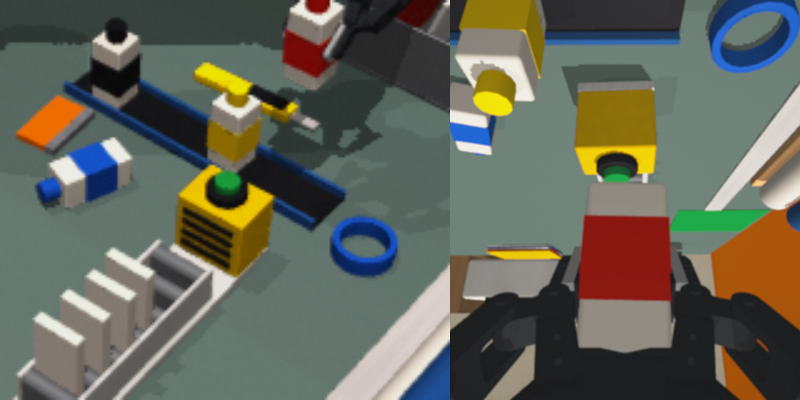

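Left panel: the red bottle hangs upright. Right panel: it sits between the blower and the hand, clear of yellow. Lowering.

Call:
send_rows:
  commands:
    - [0.001,0.005,-0.15,-0.002,0.001,0.003,30]
    - [0.001,0.005,-0.3,-0.002,0.001,0.003,30]
    - [0.001,0.005,-0.42,-0.002,0.001,0.003,30]
    - [0.001,0.005,-0.5,-0.002,0.001,0.003,30]
    - [0.001,0.005,-0.53,-0.002,0.001,0.003,30]
    - [0.001,0.005,-0.53,-0.002,0.001,0.003,30]

```text
time: 39.9
tcp_pos: [594.6, 300.3, 47.5]
ee_rot: [0.3, 0.639, 0.641, -0.302]
force: [0.4, -0.3, -1.4]
finger_gap: 0.467
finger_force: 40.6
```

```bash
python3 - <<'E'
from h import *
t=grab('top'); 
im=cv2.resize(t['image'][180:330,140:290,::-1],(600,600),interpolation=2); cv2.imwrite('pics/t12.png',im); print(r.observe()['force'])
for q in r.masks_of(t,'ink1'):
    c=big(q['mask'].astype('uint8')); print(round(q['confidence'],2),np.round(cv2.boxPoints(cv2.minAreaRect(world(t,c[:,0],50)[:,:2].astype(np.float32)))).tolist())
show(bplan((433,51.5),(405,-48.5),595,310.3,zt=9)[4:])
E
```

```text
[ 1.04768541 -0.20475821 -0.38690102]
0.92 [[486.0, 282.0], [533.0, 282.0], [534.0, 340.0], [487.0, 341.0]]
0.71 [[320.0, 342.0], [321.0, 282.0], [365.0, 282.0], [364.0, 343.0]]
0.7 [[569.0, 282.0], [620.0, 282.0], [621.0, 340.0], [570.0, 341.0]]
0.59 [[375.0, 123.0], [414.0, 111.0], [447.0, 212.0], [408.0, 224.0]]
0.38 [[580.0, 211.0], [580.0, 188.0], [607.0, 188.0], [607.0, 211.0]]
down x1 rows0.2 [-0.001, -0.006, -0.038, 0.001, -0.0, -0.001] -> [595.0, 299.0, 39.0]
back x1 rows1.5 [0.0, 0.192, 0.161, 0.0, 0.0, 0.0] -> [595.0, 357.0, 87.0]
up x1 rows3.0 [0.0, 0.0, 0.5, 0.0, 0.0, 0.0] -> [595.0, 357.0, 237.0]
```

Call:
send_rows:
  commands:
    - [0,-0.004,-0.015,0.001,0,-0.001,30]
    - [0,-0.004,-0.03,0.001,0,-0.001,30]
    - [0,-0.004,-0.034,0.001,0,-0.001,30]
    - [0,-0.004,-0.034,0.001,0,-0.001,30]

```text
time: 40.4
tcp_pos: [595.6, 299.8, 40.3]
ee_rot: [0.299, 0.641, 0.64, -0.299]
force: [0.9, 1.7, 5.6]
finger_gap: 0.466
finger_force: 39.4
```

Call:
send_rows:
  commands:
    - [0,0,0,0,0,0,56]
    - [0,0,0,0,0,0,56]
    - [0,0,0,0,0,0,56]
    - [0,0.05,0.042,0,0,0,56]
    - [0,0.12,0.1,0,0,0,56]
    - [0,0.192,0.161,0,0,0,56]
    - [0,0.25,0.22,0,0,0,56]
    - [0,0.25,0.35,0,0,0,56]
    - [0,0.25,0.5,0,0,0,56]
    - [0,0.25,0.66,0,0,0,56]
    - [0,0.25,0.66,0,0,0,56]

```text
time: 41.5
tcp_pos: [594.7, 374.6, 244.9]
ee_rot: [0.299, 0.644, 0.64, -0.294]
force: [0.4, 0.7, 1.6]
finger_gap: 0.654
finger_force: 0.0
```

```bash
python3 - <<'E'
from h import *
t=grab('top'); w=grab('wrist','w12')
for q in r.masks_of(t,'ink1'):
    c=big(q['mask'].astype('uint8')); print(round(q['confidence'],2),np.round(cv2.boxPoints(cv2.minAreaRect(world(t,c[:,0],20)[:,:2].astype(np.float32)))).tolist())
show(bplan((428.5,224),(395,119.5),425,311.3))
E
```

```text
0.96 [[572.0, 289.0], [626.0, 288.0], [627.0, 347.0], [572.0, 348.0]]
0.95 [[375.0, 128.0], [413.0, 114.0], [450.0, 216.0], [411.0, 230.0]]
0.86 [[489.0, 290.0], [537.0, 290.0], [538.0, 348.0], [490.0, 349.0]]
0.66 [[322.0, 288.0], [362.0, 288.0], [363.0, 348.0], [323.0, 348.0]]
hover x2 rows5.3 [-0.323, -0.395, -0.23, 0.248, -0.039, -0.039] -> [401.0, 138.0, 97.0]
pick x1 rows2.1 [0.059, 0.184, -0.296, 0.0, 0.0, 0.0] -> [418.0, 193.0, 8.0]
lift x1 rows3.8 [0.0, 0.0, 0.633, 0.0, 0.0, 0.0] -> [418.0, 193.0, 198.0]
over x2 rows5.3 [0.011, 0.178, 0.018, -0.248, 0.039, 0.039] -> [425.0, 299.0, 209.0]
down x1 rows3.4 [0.0, 0.0, -0.567, 0.0, 0.0, 0.0] -> [425.0, 299.0, 39.0]
back x1 rows1.5 [0.0, 0.192, 0.161, 0.0, 0.0, 0.0] -> [425.0, 357.0, 87.0]
up x1 rows3.0 [0.0, 0.0, 0.5, 0.0, 0.0, 0.0] -> [425.0, 357.0, 237.0]
```

Call:
send_rows:
  commands:
    - [-0.323,-0.395,0.05,0.248,-0.039,-0.039,64]
    - [-0.323,-0.395,0.05,0.248,-0.039,-0.039,64]
    - [-0.323,-0.395,0.05,0.248,-0.039,-0.039,64]
    - [-0.323,-0.395,0.05,0.248,-0.039,-0.039,64]
    - [-0.323,-0.395,0.05,0.248,-0.039,-0.039,64]
    - [-0.323,-0.395,0.05,0.248,-0.039,-0.039,64]
    - [-0.323,-0.395,0.05,0.248,-0.039,-0.039,64]

```text
time: 42.35
tcp_pos: [496.4, 254.9, 249.7]
ee_rot: [0.05, 0.76, 0.648, -0.012]
force: [0.3, 0.7, 0.1]
finger_gap: 0.746
finger_force: 0.0
```

Call:
send_rows:
  commands:
    - [-0.323,-0.395,0,0.248,-0.039,-0.039,64]
    - [-0.323,-0.395,0,0.248,-0.039,-0.039,64]
    - [-0.323,-0.395,-0.2,0.248,-0.039,-0.039,64]
    - [-0.323,-0.395,-0.35,0.248,-0.039,-0.039,64]
    - [-0.323,-0.395,-0.51,0.248,-0.039,-0.039,64]
    - [-0.323,-0.395,-0.51,0.248,-0.039,-0.039,64]
    - [-0.323,-0.395,-0.51,0.248,-0.039,-0.039,64]
    - [-0.323,-0.395,-0.51,0.248,-0.039,-0.039,64]

```text
time: 43.15
tcp_pos: [400.5, 137.3, 96.8]
ee_rot: [-0.202, 0.76, 0.553, 0.275]
force: [0.1, 0.2, 1.3]
finger_gap: 0.746
finger_force: 0.0
```

```bash
python3 - <<'E'
from h import *
print(r.observe()['joint_positions'])
w=grab('wrist')
for q in r.masks_of(w,'ink2')[:3]:
    c=big(q['mask'].astype('uint8')); print(round(q['confidence'],2),np.round(cv2.boxPoints(cv2.minAreaRect(world(w,c[:,0],20)[:,:2].astype(np.float32)))).tolist())
show(bplan((430,223.5),(394.3,120.5),425,311.3)[:2])
E
```

```text
[-0.30926932 -0.62288149  2.20245322  0.69692833  1.56580845 -0.00244627]
0.86 [[376.0, 130.0], [418.0, 115.0], [456.0, 222.0], [414.0, 237.0]]
0.79 [[290.0, 445.0], [311.0, 278.0], [371.0, 286.0], [351.0, 453.0]]
0.62 [[548.0, 304.0], [602.0, 254.0], [724.0, 386.0], [671.0, 436.0]]
hover x1 rows0.2 [-0.005, -0.0, -0.01, 0.001, 0.001, -0.008] -> [400.0, 138.0, 97.0]
pick x1 rows2.1 [0.063, 0.182, -0.296, 0.0, 0.0, 0.0] -> [419.0, 192.0, 8.0]
```

Call:
send_rows:
  commands:
    - [0.027,0.09,-0.15,0,0,-0.008,64]
    - [0.045,0.15,-0.24,0,0,-0.008,64]
    - [0.059,0.182,-0.299,0,0,-0.008,64]
    - [0.059,0.182,-0.299,0,0,-0.008,64]
    - [0.059,0.182,-0.299,0,0,-0.008,30]
    - [0.059,0.182,-0.299,0,0,-0.008,30]
    - [0.059,0.182,-0.299,0,0,-0.008,30]
    - [0.059,0.182,-0.299,0,0,-0.008,30]
    - [0.059,0.182,-0.299,0,0,-0.008,30]
    - [0.059,0.182,-0.299,0,0,-0.008,30]

```text
time: 44.25
tcp_pos: [420.3, 191.9, 10.7]
ee_rot: [-0.197, 0.765, 0.545, 0.28]
force: [0.2, 1.5, 6.8]
finger_gap: 0.464
finger_force: 41.1
```

Call:
send_rows:
  commands:
    - [0,0,0.1,0,0,0,30]
    - [0,0,0.3,0,0,0,30]
    - [0,0,0.5,0,0,0,30]
    - [0,0,0.633,0,0,0,30]
    - [0,0,0.633,0,0,0,30]
    - [0,0,0.633,0,0,0,30]

```text
time: 44.85
tcp_pos: [419.3, 191.4, 200.4]
ee_rot: [-0.196, 0.765, 0.545, 0.28]
force: [0.0, 0.0, -2.2]
finger_gap: 0.468
finger_force: 41.1
```

```bash
python3 - <<'E'
from h import *
show(bplan((430,223.5),(394.3,120.5),425,311.3,zt=9)[3:])
E
```

```text
over x2 rows5.3 [0.009, 0.182, 0.014, -0.247, 0.042, 0.041] -> [425.0, 300.0, 209.0]
down x1 rows3.4 [0.0, 0.0, -0.567, 0.0, 0.0, 0.0] -> [425.0, 300.0, 39.0]
back x1 rows1.5 [0.0, 0.192, 0.161, 0.0, 0.0, 0.0] -> [425.0, 358.0, 87.0]
up x1 rows3.0 [0.0, 0.0, 0.5, 0.0, 0.0, 0.0] -> [425.0, 358.0, 237.0]
```

Call:
send_rows:
  commands:
    - [0.009,0.182,0.1,-0.247,0.042,0.041,30]
    - [0.009,0.182,0.1,-0.247,0.042,0.041,30]
    - [0.009,0.182,0.1,-0.247,0.042,0.041,30]
    - [0.009,0.182,0.1,-0.247,0.042,0.041,30]
    - [0.009,0.182,0.1,-0.247,0.042,0.041,30]
    - [0.009,0.182,0.1,-0.247,0.042,0.041,30]
    - [0.009,0.182,0.1,-0.247,0.042,0.041,30]

```text
time: 45.55
tcp_pos: [420.2, 247.8, 223.7]
ee_rot: [0.054, 0.763, 0.644, -0.015]
force: [0.1, -0.4, -2.0]
finger_gap: 0.458
finger_force: 40.9
```

Call:
send_rows:
  commands:
    - [0.009,0.182,-0.072,-0.247,0.042,0.041,30]
    - [0.009,0.182,-0.072,-0.247,0.042,0.041,30]
    - [0.009,0.182,-0.072,-0.247,0.042,0.041,30]
    - [0.009,0.182,-0.072,-0.247,0.042,0.041,30]
    - [0.009,0.182,-0.072,-0.247,0.042,0.041,30]
    - [0.009,0.182,-0.072,-0.247,0.042,0.041,30]
    - [0.009,0.182,-0.072,-0.247,0.042,0.041,30]
    - [0.009,0.182,-0.072,-0.247,0.042,0.041,30]
    - [0.009,0.182,-0.072,-0.247,0.042,0.041,30]

```text
time: 46.45
tcp_pos: [424.3, 300.3, 207.0]
ee_rot: [0.297, 0.644, 0.639, -0.297]
force: [-0.7, 0.9, -1.9]
finger_gap: 0.463
finger_force: 40.9
```

```bash
python3 - <<'E'
from h import *
print(r.observe()['joint_positions'])
show(bplan((430,223.5),(394.3,120.5),425,311.3,zt=10)[3:])
E
```

```text
[ 0.87300923  0.38749338  1.14416858 -0.66412724  2.22887502  0.6347334 ]
over x1 rows0.1 [0.002, 0.003, 0.007, -0.002, 0.001, 0.002] -> [425.0, 301.0, 209.0]
down x1 rows3.4 [0.0, 0.0, -0.567, 0.0, 0.0, 0.0] -> [425.0, 301.0, 39.0]
back x1 rows1.5 [0.0, 0.192, 0.161, 0.0, 0.0, 0.0] -> [425.0, 359.0, 87.0]
up x1 rows3.0 [0.0, 0.0, 0.5, 0.0, 0.0, 0.0] -> [425.0, 359.0, 237.0]
```

Call:
send_rows:
  commands:
    - [0.002,0.003,-0.15,-0.002,0.001,0.002,30]
    - [0.002,0.003,-0.3,-0.002,0.001,0.002,30]
    - [0.002,0.003,-0.42,-0.002,0.001,0.002,30]
    - [0.002,0.003,-0.5,-0.002,0.001,0.002,30]
    - [0.002,0.003,-0.53,-0.002,0.001,0.002,30]
    - [0.002,0.003,-0.53,-0.002,0.001,0.002,30]

```text
time: 47.05
tcp_pos: [424.5, 301.5, 47.1]
ee_rot: [0.3, 0.64, 0.641, -0.301]
force: [0.3, 1.1, -0.3]
finger_gap: 0.461
finger_force: 41.0
```

```bash
python3 - <<'E'
from h import *
t=grab('top')
for q in r.masks_of(t,'ink1'):
    c=big(q['mask'].astype('uint8')); print(round(q['confidence'],2),np.round(cv2.boxPoints(cv2.minAreaRect(world(t,c[:,0],50)[:,:2].astype(np.float32)))).tolist())
show(bplan((430,223.5),(394.3,120.5),425,311.3,zt=10)[4:5])
E
```

```text
0.9 [[318.0, 341.0], [325.0, 278.0], [368.0, 283.0], [361.0, 346.0]]
0.74 [[569.0, 281.0], [622.0, 280.0], [623.0, 338.0], [570.0, 338.0]]
0.63 [[404.0, 285.0], [443.0, 285.0], [444.0, 342.0], [404.0, 342.0]]
0.57 [[486.0, 284.0], [533.0, 283.0], [534.0, 341.0], [487.0, 342.0]]
down x1 rows0.2 [-0.001, -0.004, -0.034, 0.001, 0.0, -0.0] -> [425.0, 301.0, 39.0]
```

Call:
send_rows:
  commands:
    - [0,-0.004,-0.015,0.001,0,0,30]
    - [0,-0.004,-0.03,0.001,0,0,30]
    - [0,-0.004,-0.034,0.001,0,0,30]
    - [0,-0.004,-0.034,0.001,0,0,30]

```text
time: 47.55
tcp_pos: [424.4, 300.9, 36.7]
ee_rot: [0.299, 0.64, 0.641, -0.3]
force: [-0.3, -0.4, -1.1]
finger_gap: 0.463
finger_force: 41.0
```

Call:
send_rows:
  commands:
    - [0,0,-0.007,0,0,0,30]
    - [0,0,-0.007,0,0,0,30]
    - [0,0,-0.007,0,0,0,30]

```text
time: 47.85
tcp_pos: [424.4, 300.9, 34.7]
ee_rot: [0.299, 0.64, 0.641, -0.3]
force: [0.6, 0.1, -1.2]
finger_gap: 0.463
finger_force: 41.0
```

Call:
send_rows:
  commands:
    - [0,0,-0.007,0,0,0,30]
    - [0,0,-0.01,0,0,0,30]
    - [0,0,-0.01,0,0,0,30]

```text
time: 48.15
tcp_pos: [424.5, 301.0, 34.4]
ee_rot: [0.3, 0.641, 0.64, -0.3]
force: [-3.5, -0.4, 9.3]
finger_gap: 0.462
finger_force: 41.8
```

Contact at the floor. Release and back off.

Call:
send_rows:
  commands:
    - [0,0,0.005,0,0,0,56]
    - [0,0,0.005,0,0,0,56]
    - [0,0,0.005,0,0,0,56]
    - [0,0.05,0.047,0,0,0,56]
    - [0,0.12,0.105,0,0,0,56]
    - [0,0.192,0.166,0,0,0,56]
    - [0,0.25,0.22,0,0,0,56]
    - [0,0.25,0.35,0,0,0,56]
    - [0,0.25,0.5,0,0,0,56]
    - [0,0.25,0.66,0,0,0,56]
    - [0,0.25,0.8,0,0,0,56]
    - [0,0.25,0.8,0,0,0,56]

```text
time: 49.35
tcp_pos: [424.8, 376.3, 279.0]
ee_rot: [0.298, 0.643, 0.641, -0.294]
force: [0.4, -0.4, 0.8]
finger_gap: 0.656
finger_force: 0.0
```

```bash
python3 - <<'E'
from h import *
t=grab('top'); s=grab('scene')
for q in r.masks_of(t,'ink1'):
    c=big(q['mask'].astype('uint8')); print(round(q['confidence'],2),np.round(cv2.boxPoints(cv2.minAreaRect(world(t,c[:,0],20)[:,:2].astype(np.float32)))).tolist())
cv2.imwrite('pics/fin.png',np.hstack([cv2.resize(s['image'][150:310,270:450,::-1],(420,374)),cv2.resize(t['image'][175:335,140:300,::-1],(374,374),interpolation=2)]))
print(r.observe()['tcp_pos'],r.observe()['force'])
E
```

```text
0.98 [[320.0, 347.0], [321.0, 290.0], [363.0, 291.0], [362.0, 348.0]]
0.94 [[572.0, 286.0], [626.0, 286.0], [627.0, 347.0], [572.0, 348.0]]
0.75 [[402.0, 287.0], [448.0, 286.0], [448.0, 345.0], [403.0, 345.0]]
0.73 [[489.0, 290.0], [537.0, 290.0], [538.0, 348.0], [490.0, 349.0]]
0.21 [[289.0, 277.0], [636.0, 274.0], [637.0, 340.0], [289.0, 342.0]]
[424.58494804 375.95074551 271.0105915 ] [ 0.28959504 -0.50573214 -0.52152611]
```

View pics/fin.png

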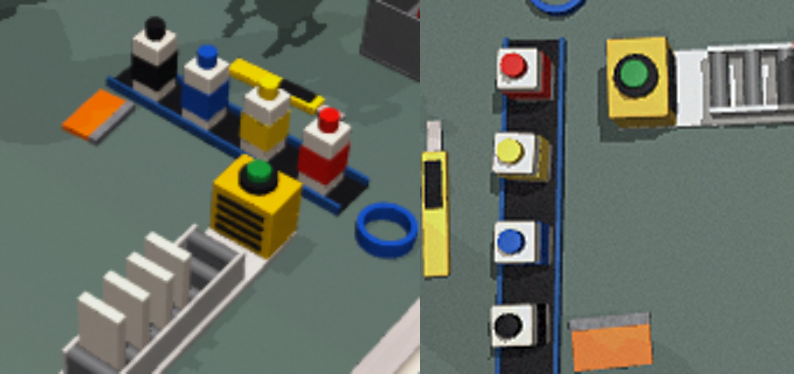

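All four bottles stand in the lane (caps at (512,65), (509,151), (509,241) and (508,325) in the right panel). The four signs are racked, the button is up and the bystanders have not moved.

```bash
python3 -c "
from rig import r
print(r.hand_in())"
```

```text
the job is handed in; nothing more can be done
None
```

I handed the job in and no verdict came back; by the last camera views, all four signs present (orange, green, blue, red) are racked with their prints facing the blower, the start button was pressed fully down and released, all four bottles stand in the ink lane, and the tape, knife and squeegee are where they were.

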